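# Cover the buzzer with the bell jar and shut the air-inlet cock

### The arm

A 6-joint arm with a two-finger parallel gripper is mounted at the origin on the work surface. World frame = base frame: x ahead of the robot, y to its left, z up, the work surface at z = 0. Lengths are in m, angles in rad, forces in N, time in s.
With the tool pointing down it reaches from about 0.375 to 0.825 m from the base axis. Payload 5.5 kg.
Tool frame: the origin (TCP) lies midway between the tips of the shut fingers; the grasp point (between the pads) lies 19 mm behind it; z points along the fingers, y is the direction in which the jaws open and shut (so a half turn about z gives the same grasp; the last joint's range is limited). The gripper opens to 85 mm and grips with 20 to 120 N. Pads are 22 mm wide; open, the fingers measure 114 mm over their backs; the gripper's body (76 mm by 85 mm) begins 54 mm behind the grasp point. The pads swing forward as they close: fully open they stand 13 mm farther back than shut.
Start: joints at [1.254, 0.314, -0.047, 1.21, 0, 1.571], TCP at [0.187, 0.57, 0.231] pointing down, gripper open.
Joint ranges: [-2.67, 2.67], [-0.69, 1.73], [-1.03, 1.25], [-2.08, 2.16], [-1.42, 1.45], [-3.14, 3.14]. Speed limits (rad/s): [2.39, 2.39, 3.01, 3.14, 3.14, 3.14].

### API

Orientations are given as a unit quaternion [w, x, y, z].
In Python, from bench import manip, cams, finder gives the robot as it stands.
- The arm moves only by the tool jog_arm, never from a script. Its argument "moves" is a list of rows, each an object with "travel": the shift along the world's x, y, z in m, a list of three; "spin": the turn about the world's z in degrees. In form: [{"travel": [x, y, z], "spin": spin}, ...]. A call has 1 to 20 rows; each row is the pose to reach, as a shift and turn from the pose commanded when the call began; what a row does not reach only later rows make up. A row lasts 1/12 s, in which the tool goes at most 41.7 mm and 7.16 degrees, less where a joint would pass 70% of its speed; a pose out of reach is approached as far as the arm can. A call with a gripper value outside its range is refused whole. "gripper" is the opening, from -1 (shut) to 1 (fully open), set as the call begins (left out, the last holds). The fingers move at their own pace and stop on an object; "squeeze" is the grip in N (left out, the last holds). Time passes only in rows, so rows that repeat a pose let the fingers close. It gives the time, the measured TCP pose, the force and the opening at its end, in the units of the state.
- manip.sense(): the state, without advancing time (a new reading comes with each control period).
- cams.read_camera(name): name is "scene" or "top" or "wrist"; returns a dict with "image" (420x560x3 uint8, red, green, blue), "K" (3x3 intrinsics, pixels), "pose" (4x4, takes a point from camera to world coordinates); the wrist camera has in their place "tool_from_camera" (4x4, takes a point from camera to tool coordinates, whose origin is the TCP and whose axes are the flange's). Camera axes: x right, y down, z forward; pixel columns grow to the right and rows downward; lengths in m; the calibration is good to about 2 mm. A picture is of the moment at which its call begins: read the wrist's pose just before it. There is no depth.
- manip.finish_job(): hands the job in, once; it reports no verdict.
Trained networks look in a picture, given as the dict that the camera call returned (one of the last four; its "shot" number tells which), for a name from the list of things; names that differ only in an ending like _2 or _b are one class to them, and where a whole thing is asked for, a point or a joint stands for the part that bears it (a point fixed in the world has none). Each returns a list of dicts, best first, with "confidence" (0 to 1); they miss things now and then, are a little off and sometimes report something else, mostly with a low value. They report only what shows in the picture. A call takes as long as a camera call.
- finder.cut_out(picture, thing): "pixels" (420x560 bool, what is visible of it) and "bbox" ([left, top, right, bottom] in pixels, round what is visible of it).
The state is a dict: "time_s": time; "joint_pos": joint angles; "qvel": joint speeds; "effort": joint torques, N m; "position": TCP position; "eef_rot": TCP orientation; "contact_force": force on the tool from outside, world axes, zero at the start; "wrist_torque": the same for the moment, N m; "gripper_width": finger opening in m.
Only numpy, scipy, OpenCV 4.12 (cv2) and the standard library are available. Lean on these libraries where they do the work, as an engineer would, in place of code of your own. Each camera call takes 0.05 s, during which the arm holds its last target.

### The job

Get the pump plate ready for the sound-in-vacuum demonstration: fold both top flaps of the carton well back past upright, then lift the bell jar out and set it down gently, without dropping it, over the buzzer on the pump plate, with its whole rim on the round rubber pad. Once the jar stands there and you have let go of it, swing the handle of the air-inlet cock, the one next to the open pipe end, through its quarter turn until it is fully shut. Leave the pump-line cock open, and do not knock the buzzer or shift the tin, rheostat, cell holder or knife switch that stand close by.

Things in the scene. Friction and masses are not known exactly. Their poses are not given: they have to be found in the camera images.
- pump_set: Fixed pump plate set on a dark wooden baseboard 225 x 365 x 18 mm. Origin on the bench; x points to its rear (away from the operator), y to its left, z up; the board spans x -55 to 170, y -150 to 215. A steel plate, diameter 190, underside at z 130, top 140, stands on a column at x 95, y 0. A hand pump (barrel radius 25, axis z 54) lies along x at y 172, from x -77 to 160.
- pad_centre (a point): Centre of the upper face of the black rubber pad (diameter 150, 3 mm thick) that lies centred on the steel plate, 143 mm above the bench. Axes as pump_set.
- vent_cock_pivot (a point): Air-inlet cock, the right-hand one, on a copper pipe that runs along pump_set y before the plate (axis x -12, z 40) and ends open at y -110. Point on the stem axis in the handle's mid-plane (pump_set -30, -50, 71 mm). Turns with the handle: its z is the stem axis, leaning 30 degrees from vertical to the operator; its y runs from the stem along the handle.
- vent_cock_handle (a point): Point on the mid-line of the air-inlet handle, 55 mm from the stem axis; axes as vent_cock_pivot. Flat steel bar 13 wide (in the plane of swing), 5 thick, round end 71.5 mm from the axis. Open, it lies just before and below the plate's front rim, so the room behind it is reached with the tool tilted about like the stem, not from straight above.
- vent_cock (a joint): Air-inlet cock, rad: 0 open, handle along the pipe to pump_set +y; 1.571 fully shut, handle square to the pipe, pointing forward and down to the operator (positive turn about the stem's z: the handle's end swings away from the plate). Starts at 0 to 0.3. Stops at both ends; stiff, stays where left; takes about 2 N at 50 mm.
- pump_cock (a joint): Pump-line cock, left-hand one, at pump_set y 70: same make, lean and joint values; starts open (0 to 0.1, handle to +y) and is to stay open.
- carton: Fixed cardboard carton 140 x 140 x 142 mm high, wall and floor 4. Origin at the centre of its underside, z up, -x to the operator. Two top flaps (64 long, 136 wide, 4 thick) are hinged along y at the top edges x -70 and +70; shut they nearly meet in the middle; they start half up. Two end flaps hang outside the y walls already (to 25 mm out, below the rim).
- near_flap (a joint): Flap on the carton's -x edge, rad: 0 = shut flat, 1.571 = upright, 3.5 = folded out and hanging. Starts at 0.75 to 1.15. Stays where it is left; about 0.4 N pushes it.
- far_flap (a joint): Flap on the carton's +x edge, same values.
- jar: Loose clear plastic bell jar, 0.3 to 0.5 kg, open below: flange diameter 116 (8 mm high), bell 104 outside, 95 inside and 84 mm high inside, black cylindrical knob diameter 30, 22 mm high on top, full height 130 mm. Origin at the centre of its open underside, z up. At the start it stands on the carton's floor (underside 4 mm above the bench) with the knob below the rim.
- jar_knob (a point): Middle of the jar's knob, 119 mm above its underside.
- buzzer: Loose battery buzzer standing on the rubber pad: white puck diameter 42, 30 mm high. Origin at the centre of its underside.
- grease_tin: Loose small tin, diameter 44, 26 mm high, on the right rear corner of the baseboard. Leave alone.
- cell_holder: Loose grey holder with two black dry cells, 130 x 42 x 41 mm, in front of the carton. Leave alone.
- rheostat: Loose slide rheostat with blue ends, 182 x 70 x 90 mm high, behind the carton. Leave alone.
- knife_switch: Loose small knife switch on a white base, 95 x 40 x 33 mm, on the bench between the carton and the pump set. Leave alone.

How it is judged:
By the outcome, as a careful person would: the job done as asked, in the order asked, and still so for the second after the job is handed in, with the robot touching nothing.
It also fails if it takes over 67 s, if anything falls off the work surface, if the arm or the gripper's body presses on something with over 40 N, if the wrist force passes 120 N, or if a joint passes its speed limit or range.

## Working session

There is one attempt and no reset: what is moved stays moved. The work goes in short steps, Python scripts to look and compute and a tool call to move; the robot and the scene stay as the last step left them, time stands still between calls to the robot, and variables do not carry over. Pictures are saved under pics/ and viewed, and the job is handed in when it is done.

Besides the shell and the picture viewer there is one more tool, called after "Call:" by a JSON object that holds its "method" and its "body", one argument or row to a line. jog_arm: Moves the arm, as the interface text tells. Its arguments: {"type":"object","properties":{"moves":{"type":"array"},"gripper":{"type":"number"},"squeeze":{"type":"number"}},"required":["moves"]}

```bash
ls -la; mkdir -p pics; cat > h.py <<'E'
import numpy as np, cv2
from bench import manip, cams, finder
def save(c,n,crop=None,scale=1):
    im=c["image"][:,:,::-1].copy()
    if crop: l,t,r,b=crop; im=im[t:b,l:r]
    if scale!=1: im=cv2.resize(im,None,fx=scale,fy=scale,interpolation=cv2.INTER_CUBIC)
    cv2.imwrite("pics/"+n,im)
def proj(c,P,pose=None):
    T=np.array(c["pose"]) if pose is None else pose
    P=np.atleast_2d(P); q=(P-T[:3,3])@T[:3,:3]; q=q@np.array(c["K"]).T
    return q[:,:2]/q[:,2:]
def ray(c,uv,pose=None):
    T=np.array(c["pose"]) if pose is None else pose
    d=np.linalg.solve(np.array(c["K"]),np.r_[uv,1.0]); d=T[:3,:3]@d
    return T[:3,3],d/np.linalg.norm(d)
def atz(c,uv,z,pose=None):
    o,d=ray(c,uv,pose); return o+d*(z-o[2])/d[2]
def tri(rays):
    A=np.zeros((3,3));b=np.zeros(3)
    for o,d in rays:
        M=np.eye(3)-np.outer(d,d);A+=M;b+=M@o
    x=np.linalg.solve(A,b); return x,[np.linalg.norm((np.eye(3)-np.outer(d,d))@(x-o)) for o,d in rays]
E
python3 - <<'E'
from h import *
print(manip.sense())
for n in ["scene","top","wrist"]:
    c=cams.read_camera(n); save(c,n+"0.png"); print(n,np.round(c["K"],1).tolist(), np.round(np.array(c.get("pose",c.get("tool_from_camera"))),3).tolist())
    for t in ["pump_set","carton","near_flap","far_flap","jar","jar_knob","buzzer","vent_cock_handle","vent_cock","pump_cock","grease_tin","cell_holder","rheostat","knife_switch"]:
        try:
            r=finder.cut_out(c,t)
            print(t,[(round(float(x["confidence"]),2),x["bbox"]) for x in r[:2]])
        except Exception as e: print(t,e)
E
```

```text
total 12
drwxr-xr-x  3 agent agent 4096 Dec  6 12:54 .
drwxr-xr-x 23 root  root  4096 Dec  6 12:54 ..
drwxr-xr-x  2 agent agent 4096 Dec  6 12:54 pics
{'time_s': 0.0, 'joint_pos': array([ 1.25401741e+00,  3.14239559e-01, -4.80632613e-02,  1.21020163e+00,
       -1.20461623e-05,  1.57079026e+00]), 'qvel': array([-0.00086404, -0.00084348,  0.00018753, -0.00041845,  0.00016825,
        0.00048868]), 'effort': array([-3.38441867e-03, -5.39592826e+01,  3.39747190e+01,  1.93616340e-02,
       -2.54866336e-04,  4.01496308e-06]), 'position': array([0.18672992, 0.56960113, 0.23043339]), 'eef_rot': array([-1.28764521e-04,  1.57724969e-01,  9.87482711e-01, -8.44321782e-04]), 'contact_force': array([-0.3675313 ,  0.20611545, -0.53616753]), 'wrist_torque': array([-0.0005173 , -0.00225024,  0.00163594]), 'gripper_width': 0.0854158216127814}
scene [[497.9, 0.0, 270.8], [0.0, 497.9, 206.4], [0.0, 0.0, 1.0]] [[0.456, 0.735, -0.501, 1.096], [0.89, -0.373, 0.263, -0.363], [0.006, -0.566, -0.825, 1.057], [0.0, 0.0, 0.0, 1.0]]
pump_set [(0.8, [331.1, 117.2, 487.4, 264.0]), (0.52, [213.3, 262.1, 298.0, 34
[... 1275 characters left out ...]
ck_handle [(0.66, [164.8, 224.5, 189.3, 244.4])]
vent_cock [(0.66, [163.8, 224.3, 190.4, 240.6])]
pump_cock []
grease_tin [(0.5, [192.0, 158.3, 206.5, 173.9])]
cell_holder [(0.7, [350.8, 248.9, 398.6, 280.0]), (0.56, [297.2, 149.1, 371.6, 188.5])]
rheostat [(0.6, [298.0, 151.8, 371.1, 188.7])]
knife_switch [(0.93, [259.7, 229.0, 275.5, 263.0])]
wrist [[356.0, 0.0, 276.0], [0.0, 356.0, 208.7], [0.0, 0.0, 1.0]] [[0.001, -0.966, -0.26, 0.066], [1.0, 0.001, -0.0, -0.0], [0.0, -0.26, 0.966, -0.142], [0.0, 0.0, 0.0, 1.0]]
pump_set []
carton []
near_flap []
far_flap []
jar []
jar_knob []
buzzer []
vent_cock_handle []
vent_cock []
pump_cock []
grease_tin []
cell_holder []
rheostat []
knife_switch []
```

View images.

```bash
python3 - <<'E'
import cv2
a=cv2.imread("pics/top0.png")[130:300,60:420]; cv2.imwrite("pics/top0z.png",cv2.resize(a,None,fx=2.2,fy=2.2,interpolation=2))
a=cv2.imread("pics/scene0.png")[100:360,120:510]; cv2.imwrite("pics/scene0z.png",cv2.resize(a,None,fx=2,fy=2,interpolation=2))
E
```

```text
(no output)
```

View pics/top0z.png

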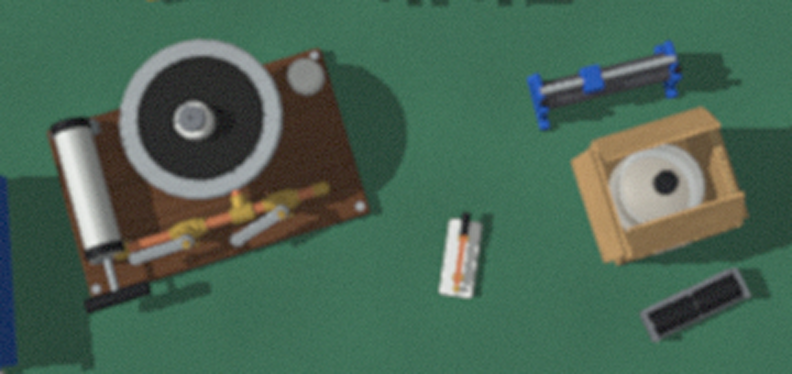

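View pics/scene0z.png

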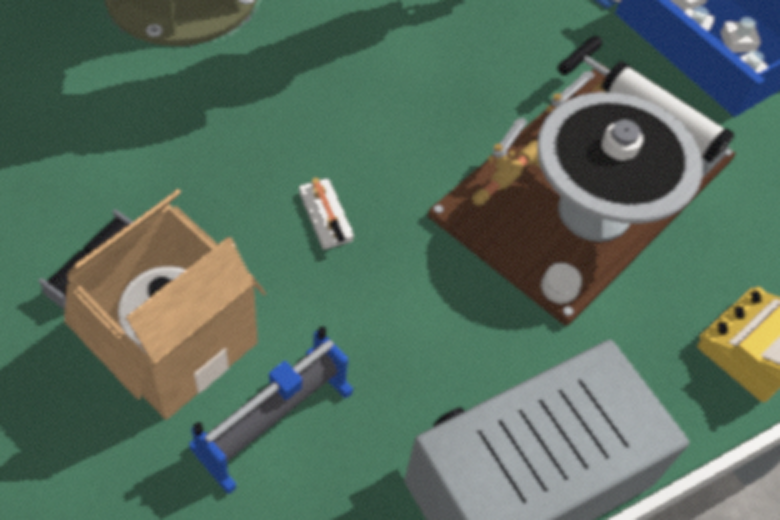

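View pics/wrist0.png

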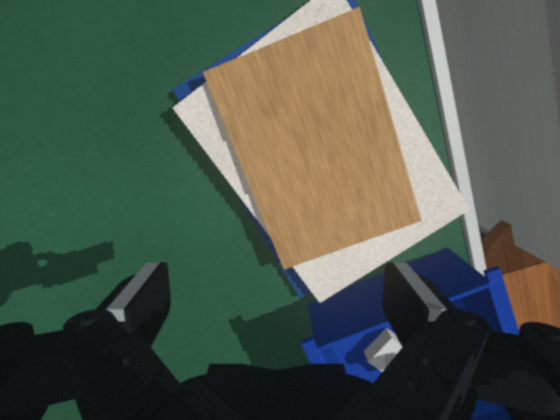

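```bash
python3 - <<'E'
from h import *
c=cams.read_camera("top")
f=lambda u,v:(60+u/2.2,130+v/2.2)
for n,u,v,z in [("knob",665,181,.134),("jarflange",657,190,.06),("buzz",194,118,.173),("plate",200,119,.14),("pad",201,119,.143),("tin",305,75,.044),("switch",462,258,.015),("cell",697,304,.041),("rheo",605,85,.06),("boardFR",362,206,.018),("boardRR",315,54,.018),("boardFL",94,290,.018),("pumpRearL",70,127,.054),("venthandle tip",238,240,.071),("vent pivot",284,208,.071),("pumphandle tip",133,258,.071),("pumppiv",186,236,.071),("openend",325,188,.04),("cartonBL",594,150,.142),("cartonFL",623,262,.142),("cartonFR",744,215,.142),("cartonBR",706,110,.142)]:
    print(n,np.round(atz(c,f(u,v),z),3))
save(c,"t1.png",(300,140,420,300),5); save(c,"t2.png",(70,135,240,280),4.5)
s=cams.read_camera("scene"); save(s,"s1.png",(320,100,500,270),4); print(manip.sense()["time_s"])
E
```

```text
knob [ 0.547 -0.245  0.134]
jarflange [ 0.546 -0.246  0.06 ]
buzz [0.619 0.299 0.173]
plate [0.624 0.3   0.14 ]
pad [0.623 0.298 0.143]
tin [0.697 0.192 0.044]
switch [ 0.467 -0.004  0.015]
cell [ 0.406 -0.295  0.041]
rheo [ 0.678 -0.185  0.06 ]
boardFR [0.533 0.122 0.018]
boardRR [0.73  0.184 0.018]
boardFL [0.43  0.457 0.018]
pumpRearL [0.631 0.482 0.054]
venthandle tip [0.487 0.267 0.071]
vent pivot [0.526 0.212 0.071]
pumphandle tip [0.466 0.394 0.071]
pumppiv [0.492 0.33  0.071]
openend [0.554 0.166 0.04 ]
cartonBL [ 0.583 -0.162  0.142]
cartonFL [ 0.452 -0.193  0.142]
cartonFR [ 0.506 -0.335  0.142]
cartonBR [ 0.63  -0.295  0.142]
2.35
```

View pics/t1.png

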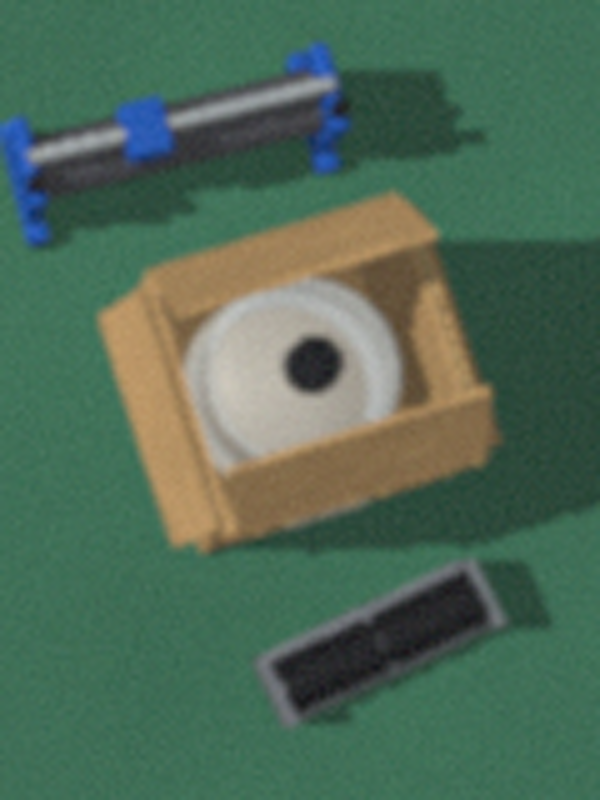

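View pics/t2.png

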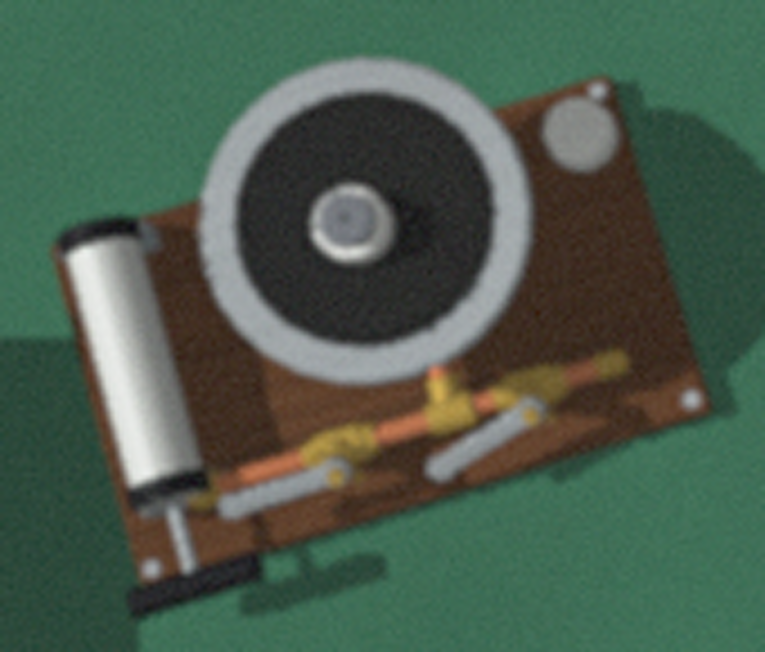

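View pics/s1.png

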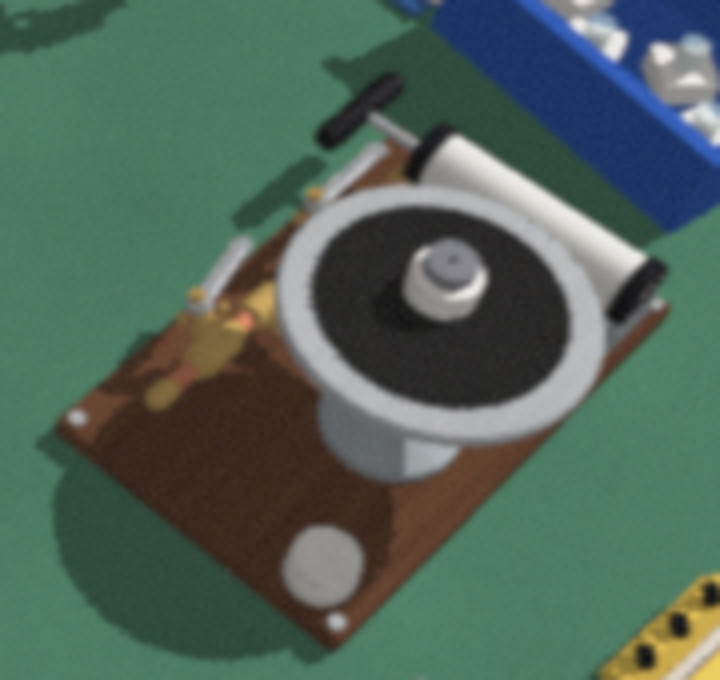

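```bash
cat > fit.py <<'E'
from h import *
from scipy.optimize import least_squares
def place(p,P):
    c,s=np.cos(p[2]),np.sin(p[2]); P=np.atleast_2d(P)/1000.
    return np.c_[p[0]+c*P[:,0]-s*P[:,1],p[1]+s*P[:,0]+c*P[:,1],P[:,2]]
def flap(th,side,r=64):
    # side -1 near, +1 far
    x=side*70-side*r*np.cos(th); z=142+r*np.sin(th)
    return [[x,68,z],[x,-68,z]]
E
python3 - <<'E'
from fit import *
t=cams.read_camera("top"); s=cams.read_camera("scene")
T=lambda u,v:np.array([70+u/4.5,135+v/4.5]); S=lambda u,v:np.array([320+u/4,100+v/4])
obs=[(t,[-55,-150,18],T(708,410)),(t,[170,-150,18],T(606,78)),(t,[95,0,140],T(365,221)),(s,[-55,-150,18],S(58,428)),(s,[170,-150,18],S(335,648)),(s,[95,0,140],S(441,314)),(s,[170,215,18],S(668,305))]
f=lambda p:np.concatenate([proj(c,place(p,P))[0]-u for c,P,u in obs])
r=least_squares(f,[.53,.27,.3]); print(r.x,np.round(r.fun,1))
pp=r.x; np.save("pump.npy",pp)
for name,P in [("pad",[95,0,143]),("piv",[-30,-50,71])]: print(name,place(pp,P))
T1=lambda u,v:np.array([300+u/5,140+v/5]); Z=lambda u,v:np.array([120+u/2,100+v/2])
g=lambda p:np.concatenate([proj(c,place(p,P))[0]-u for c,P,u in [
 (t,[70,68,142],T1(150,278)),(t,[70,-68,142],T1(398,195)),(t,flap(p[4],1)[0],T1(180,318)),(t,flap(p[4],1)[1],T1(438,237)),
 (t,flap(p[3],-1)[0],T1(226,468)),(t,flap(p[3],-1)[1],T1(490,387)),(t,[-70,68,142],T1(238,542)),(t,[-70,-68,142],T1(488,465)),
 (s,flap(p[4],1)[0],Z(233,240)),(s,flap(p[4],1)[1],Z(133,318)),(s,[70,68,142],Z(256,289)),
 (s,flap(p[3],-1)[0],Z(179,192)),(s,flap(p[3],-1)[1],Z(69,267))]])
r=least_squares(g,[.545,-.245,.28,.9,.9]); print(r.x,np.round(r.fun.reshape(-1,2),1).tolist()); np.save("carton.npy",r.x)
q=r.x
def draw(c,n,crop,k):
    im=cv2.resize(c["image"][:,:,::-1][crop[1]:crop[3],crop[0]:crop[2]],None,fx=k,fy=k,interpolation=2)
    def pl(P,col):
        u=((proj(c,P)-[crop[0],crop[1]])*k).astype(np.int32); cv2.polylines(im,[u],True,col,1)
    pl(place(q,[[70,70,142],[-70,70,142],[-70,-70,142],[70,-70,142]]),(0,0,255))
    for th,sd in ((q[3],-1),(q[4],1)):
        a=flap(th,sd); pl(place(q,[[sd*70,68,142]]+a+[[sd*70,-68,142]]),(255,0,255))
    a=np.linspace(0,6.28,60)
    for rr,z in((95,140),(75,143)): pl(place(pp,np.c_[95+rr*np.cos(a),rr*np.sin(a),0*a+z]),(0,0,255))
    pl(place(pp,[[-55,-150,18],[170,-150,18],[170,215,18],[-55,215,18]]),(0,255,255))
    cv2.imwrite("pics/"+n,im)
draw(t,"ft.png",(70,130,410,290),2.3); draw(s,"fs.png",(130,100,500,350),2.1)
cen=np.array
u=(T1(315,363)); a=ray(t,u); b=ray(s,Z(160,289)); print("knob tri",tri([a,b]))
ub=T(347,217); sb=S(450,262); print("buzz top tri",tri([ray(t,ub),ray(s,sb)]))
E
```

```text
[0.53858004 0.27109065 0.29857622] [ 0.9 -1.4  0.6 -2.9  0.1 -2.1 -1.7 -2.7  0.4 -1.3 -1.  -2.6  1.1 -0.4]
pad [[0.62937688 0.29903582 0.143     ]]
piv [[0.52461534 0.21447804 0.071     ]]
[ 0.54587042 -0.24633531  0.2910569   1.08867284  1.127131  ] [[-0.4, -1.3], [-0.0, 0.1], [-1.0, -2.6], [-0.4, -2.3], [0.1, -0.5], [-0.2, -0.6], [-1.3, -2.2], [-0.7, -2.4], [-1.7, -2.0], [-4.1, -0.6], [-3.2, -3.8], [-0.6, -1.4], [2.5, -1.1]]
knob tri (array([ 0.54790426, -0.24811153,  0.12383286]), [np.float64(0.0007887153006324172), np.float64(0.0007887153006323591)])
buzz top tri (array([0.62176796, 0.30356223, 0.16751253]), [np.float64(0.0010417992292033507), np.float64(0.0010417992292033646)])
```

View pics/ft.png

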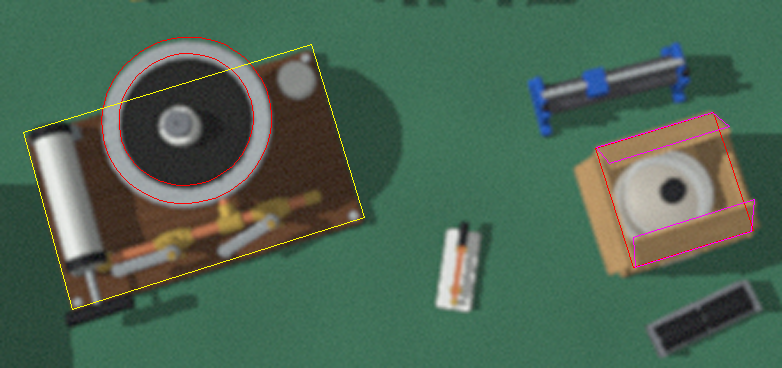

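View pics/fs.png

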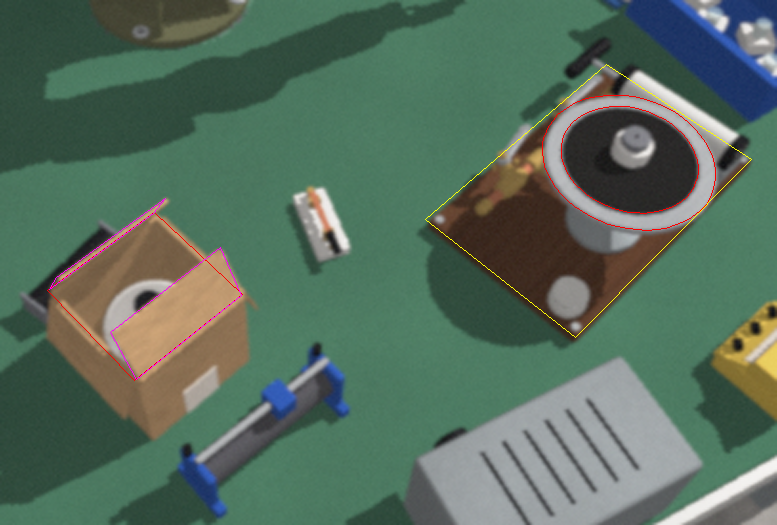

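Call:
{"method": "jog_arm", "body": {
  "moves": [
    {"travel":[0,0,0.04],"spin":7},
    {"travel":[0.01,-0.01,0.08],"spin":14},
    {"travel":[0.03,-0.03,0.11],"spin":21},
    {"travel":[0.06,-0.05,0.13],"spin":28},
    {"travel":[0.09,-0.075,0.15],"spin":35},
    {"travel":[0.12,-0.1,0.17],"spin":35},
    {"travel":[0.15,-0.125,0.17],"spin":35},
    {"travel":[0.18,-0.15,0.17],"spin":35},
    {"travel":[0.21,-0.18,0.17],"spin":35},
    {"travel":[0.24,-0.205,0.17],"spin":35},
    {"travel":[0.27,-0.23,0.17],"spin":35},
    {"travel":[0.3,-0.255,0.17],"spin":35},
    {"travel":[0.33,-0.28,0.17],"spin":35},
    {"travel":[0.353,-0.3,0.17],"spin":35},
    {"travel":[0.353,-0.3,0.17],"spin":35},
    {"travel":[0.353,-0.3,0.17],"spin":35}
  ],
  "gripper": -1
}}

```text
time_s: 3.78
position: [0.5409, 0.2689, 0.4007]
eef_rot: [-0.0, -0.145, 0.989, -0.0]
contact_force: [-0.1, 0.8, -0.5]
gripper_width: 0.0001
```

```bash
cat >> h.py <<'E'
from scipy.spatial.transform import Rotation
def wrist():
    st=manip.sense(); c=cams.read_camera("wrist")
    q=st["eef_rot"]; T=np.eye(4); T[:3,:3]=Rotation.from_quat([q[1],q[2],q[3],q[0]]).as_matrix(); T[:3,3]=st["position"]
    c["pose"]=T@np.array(c["tool_from_camera"]); return c,st
E
python3 - <<'E'
from fit import *
c,st=wrist(); pp=np.load("pump.npy"); np.savez("w1.npz",K=c["K"],pose=c["pose"],image=c["image"])
save(c,"w1.png")
im=c["image"][:,:,::-1].copy()
a=np.linspace(0,6.28,60)
def pl(P): cv2.polylines(im,[proj(c,P).astype(np.int32)],True,(0,0,255),1)
for rr,z in((95,140),(75,143)): pl(place(pp,np.c_[95+rr*np.cos(a),rr*np.sin(a),0*a+z]))
pl(place(pp,[[-55,-150,18],[170,-150,18],[170,215,18],[-55,215,18]])); pl(place(pp,[[-30,-50,71],[-30,21,71]]))
cv2.imwrite("pics/w1o.png",im)
print(st["time_s"])
E
```

```text
3.7833
```

View pics/w1o.png

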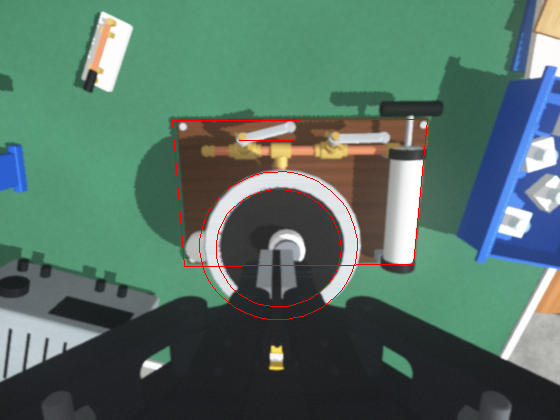

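```bash
python3 - <<'E'
import cv2
a=cv2.imread("pics/w1.png")[100:290,150:440]; cv2.imwrite("pics/w1z.png",cv2.resize(a,None,fx=2.7,fy=2.7,interpolation=2))
E
```

```text
(no output)
```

View pics/w1z.png

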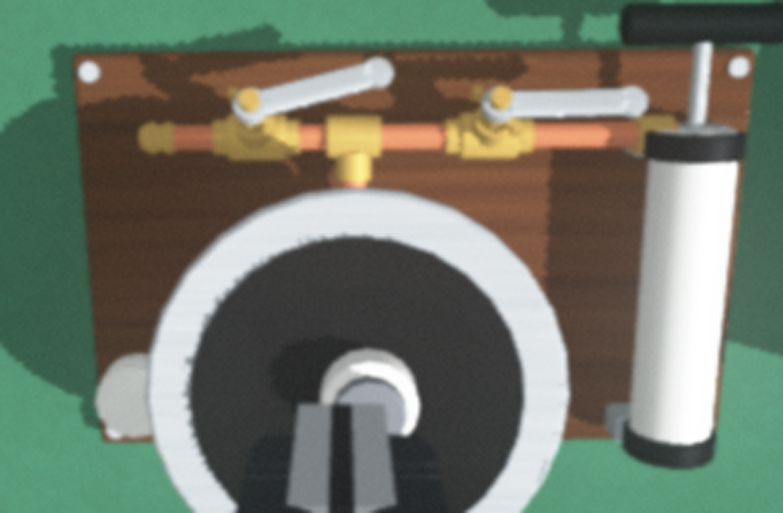

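```bash
cat >> fit.py <<'E'
c30,s30=np.cos(np.pi/6),np.sin(np.pi/6)
def handle(q,r,u=0,z=0,py=-50):
    # stem axis n=(-s30,0,c30) ; open dir +y ; shut dir forward-down (-c30,0,-s30)
    n=np.array([-s30,0,c30]); d0=np.array([0,1,0.]); d1=np.array([-c30,0,-s30])
    d=np.cos(q)*d0+np.sin(q)*d1; w=-np.sin(q)*d0+np.cos(q)*d1
    return np.array([-30,py,71])+r*d+u*w+z*n
E
python3 - <<'E'
from fit import *
from types import SimpleNamespace
d=np.load("w1.npz"); c={k:d[k] for k in d}
W=lambda u,v:np.array([150+u/2.7,100+v/2.7])
obs=[([-55,-150,18],W(75,56)),([-55,215,18],W(753,52)),([170,-150,18],W(104,440)),([0,0,140],W(358,189))]
a=np.linspace(0,2*np.pi,400)
def f(p):
    e=[proj(c,place(p,P))[0]-u for P,u in obs]
    u=proj(c,place(p,np.c_[95+95*np.cos(a),95*np.sin(a),0*a+140]))
    e.append(np.array([u[:,0].min()-W(149,0)[0],u[:,0].max()-W(569,0)[0]]))
    return np.concatenate(e)
r=least_squares(f,np.load("pump.npy")); print(r.x,np.round(r.fun,1)); np.save("pump_w.npy",r.x)
p=r.x
for py,tip,st in ((-50,W(378,72),W(248,105)),(70,W(632,101),W(497,105))):
    print(py,"pivot pred",proj(c,place(p,[-30,py,71])),st)
    g=least_squares(lambda q:proj(c,place(p,handle(q[0],65,py=py)))[0]-tip,[.2]); print(g.x,g.fun)
    g=least_squares(lambda q:(proj(c,place(p,handle(q[0],60,py=py)))[0]-proj(c,place(p,handle(q[0],5,py=py)))[0])-(tip-st),[.2]); print(g.x,g.fun)
print("pad",place(p,[95,0,143]),"buzz", atz(c,W(369,410),.173))
E
```

```text
[0.53575705 0.27581319 0.29624158] [-1.5 -1.1  2.9 -0.8 -1.3  2.2  0.2  0.7 -1.2  0.9]
-50 pivot pred [[243.4686096 139.7351412]] [241.85185185 138.88888889]
[0.29601729] [ 0.94473465 -0.33390902]
[0.25696075] [-7.50726703  2.30324284]
70 pivot pred [[335.53086252 139.31058096]] [334.07407407 138.88888889]
[0.04007956] [ 1.13932229 -0.15379199]
[0.01214713] [-7.83207895  0.8176807 ]
pad [[0.6266189  0.30354631 0.143     ]] buzz [0.61653323 0.30436886 0.173     ]
```

Call:
{"method": "jog_arm", "body": {
  "moves": [
    {"travel":[-0.005,-0.04,0],"spin":0},
    {"travel":[-0.01,-0.08,0],"spin":0},
    {"travel":[-0.015,-0.12,0],"spin":0},
    {"travel":[-0.02,-0.16,0],"spin":0},
    {"travel":[-0.02,-0.2,0],"spin":0},
    {"travel":[-0.02,-0.24,0],"spin":0},
    {"travel":[-0.025,-0.28,0],"spin":0},
    {"travel":[-0.03,-0.32,0],"spin":0},
    {"travel":[-0.03,-0.36,0],"spin":0},
    {"travel":[-0.035,-0.4,0],"spin":0},
    {"travel":[-0.04,-0.44,0],"spin":0},
    {"travel":[-0.045,-0.48,0],"spin":0},
    {"travel":[-0.05,-0.52,0],"spin":0},
    {"travel":[-0.05,-0.532,0],"spin":0},
    {"travel":[-0.05,-0.532,0],"spin":0},
    {"travel":[-0.05,-0.532,0],"spin":0}
  ]
}}

```text
time_s: 5.17
position: [0.49, -0.2609, 0.4013]
eef_rot: [0.0, -0.147, 0.989, 0.0]
contact_force: [-0.6, -0.2, -0.1]
gripper_width: -0.0002
```

```bash
python3 - <<'E'
from fit import *
c,st=wrist(); q=np.load("carton.npy"); np.savez("w2.npz",K=c["K"],pose=c["pose"],image=c["image"])
print(st["position"],st["time_s"])
save(c,"w2.png",(150,60,450,290),2.6)
im=c["image"][:,:,::-1].copy()
def pl(P): cv2.polylines(im,[proj(c,P).astype(np.int32)],True,(0,0,255),1)
pl(place(q,[[70,70,142],[-70,70,142],[-70,-70,142],[70,-70,142]]))
for th,sd in ((q[3],-1),(q[4],1)):
    pl(place(q,[[sd*70,68,142]]+flap(th,sd)+[[sd*70,-68,142]]))
cv2.imwrite("pics/w2o.png",im)
E
```

```text
[ 0.49003703 -0.26091063  0.4013139 ] 5.1667
```

View pics/w2o.png

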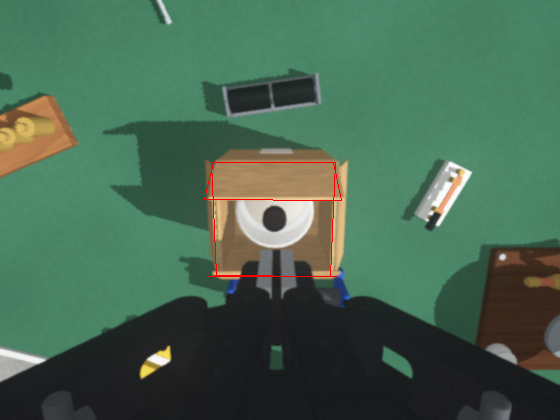

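View pics/w2.png

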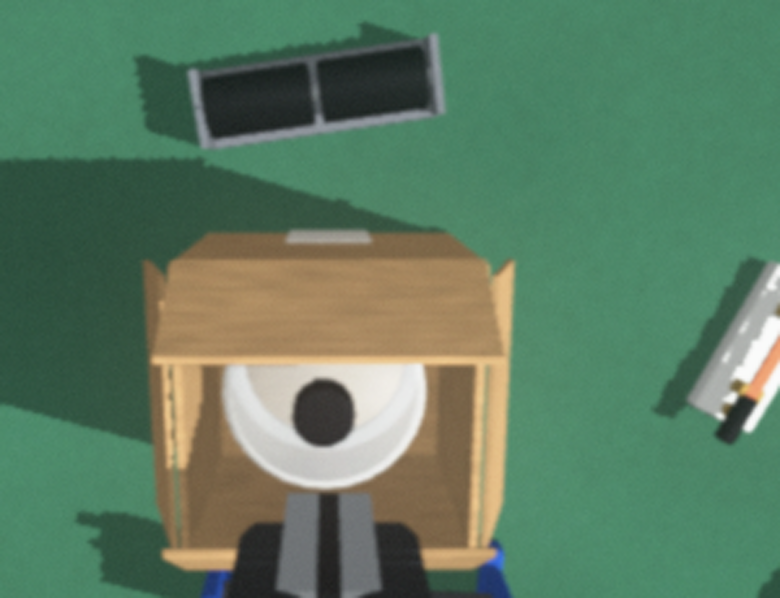

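Call:
{"method": "jog_arm", "body": {
  "moves": [
    {"travel":[0.03,0.008,-0.02],"spin":0},
    {"travel":[0.056,0.015,-0.05],"spin":0},
    {"travel":[0.056,0.015,-0.09],"spin":0},
    {"travel":[0.056,0.015,-0.13],"spin":0},
    {"travel":[0.056,0.015,-0.17],"spin":0},
    {"travel":[0.056,0.015,-0.2],"spin":0},
    {"travel":[0.056,0.015,-0.23],"spin":0},
    {"travel":[0.056,0.015,-0.23],"spin":0},
    {"travel":[0.037,0.009,-0.23],"spin":0},
    {"travel":[0.018,0.004,-0.23],"spin":0},
    {"travel":[0.003,-0.001,-0.23],"spin":0},
    {"travel":[-0.012,-0.005,-0.23],"spin":0},
    {"travel":[-0.026,-0.009,-0.23],"spin":0},
    {"travel":[-0.037,-0.013,-0.23],"spin":0},
    {"travel":[-0.045,-0.015,-0.23],"spin":0},
    {"travel":[-0.05,-0.016,-0.237],"spin":0},
    {"travel":[-0.05,-0.016,-0.244],"spin":0},
    {"travel":[-0.05,-0.016,-0.251],"spin":0},
    {"travel":[-0.05,-0.016,-0.251],"spin":0}
  ]
}}

```text
time_s: 6.8
position: [0.4393, -0.2771, 0.1483]
eef_rot: [-0.001, -0.147, 0.989, 0.001]
contact_force: [-0.5, 0.0, -0.5]
gripper_width: 0.0001
```

Call:
{"method": "jog_arm", "body": {
  "moves": [
    {"travel":[0.0,0.0,0.03],"spin":0},
    {"travel":[0.01,0.003,0.065],"spin":0},
    {"travel":[0.035,0.01,0.09],"spin":0},
    {"travel":[0.07,0.02,0.09],"spin":0},
    {"travel":[0.1,0.03,0.08],"spin":0},
    {"travel":[0.106,0.031,0.05],"spin":0},
    {"travel":[0.106,0.031,0.02],"spin":0},
    {"travel":[0.106,0.031,0.02],"spin":0},
    {"travel":[0.125,0.037,0.02],"spin":0},
    {"travel":[0.142,0.042,0.02],"spin":0},
    {"travel":[0.157,0.046,0.02],"spin":0},
    {"travel":[0.172,0.05,0.02],"spin":0},
    {"travel":[0.187,0.055,0.02],"spin":0},
    {"travel":[0.199,0.059,0.02],"spin":0},
    {"travel":[0.208,0.062,0.02],"spin":0},
    {"travel":[0.211,0.063,0.014],"spin":0},
    {"travel":[0.211,0.063,0.007],"spin":0},
    {"travel":[0.211,0.063,0.0],"spin":0},
    {"travel":[0.211,0.063,0.0],"spin":0}
  ]
}}

```text
time_s: 8.38
position: [0.649, -0.2147, 0.148]
eef_rot: [-0.002, -0.146, 0.989, 0.001]
contact_force: [-0.5, -0.4, -0.1]
gripper_width: -0.0001
```

Call:
{"method": "jog_arm", "body": {
  "moves": [
    {"travel":[0.0,0.0,0.03],"spin":0},
    {"travel":[-0.01,-0.003,0.07],"spin":0},
    {"travel":[-0.05,-0.015,0.11],"spin":0},
    {"travel":[-0.09,-0.026,0.14],"spin":0},
    {"travel":[-0.13,-0.038,0.15],"spin":0},
    {"travel":[-0.165,-0.048,0.15],"spin":0},
    {"travel":[-0.165,-0.048,0.15],"spin":0},
    {"travel":[-0.165,-0.048,0.15],"spin":0}
  ],
  "gripper": 1
}}

```text
time_s: 9.05
position: [0.482, -0.2641, 0.3023]
eef_rot: [0.0, -0.145, 0.989, -0.001]
contact_force: [2.4, 0.3, -0.9]
gripper_width: 0.0854
```

```bash
python3 - <<'E'
from fit import *
c,st=wrist(); save(c,"w3.png"); np.savez("w3.npz",K=c["K"],pose=c["pose"],image=c["image"])
print(st["position"],st["time_s"],st["gripper_width"])
t=cams.read_camera("top"); save(t,"t3.png",(300,140,420,300),4)
for n in ("jar","jar_knob"): print(n,[(x["confidence"],x["bbox"]) for x in finder.cut_out(c,n)][:2])
d=np.load("w2.npz"); c2={k:d[k] for k in d}
print("knob z.134 from w2",atz(c2,(273.8,218.5),.134))
E
```

```text
[ 0.48199203 -0.26410159  0.30228354] 9.05 0.08540012631653536
jar [(0.94, [226.1, 193.2, 322.8, 289.4])]
jar_knob [(0.66, [228.6, 190.2, 324.6, 286.4])]
knob z.134 from w2 [ 0.54429742 -0.24650749  0.134     ]
```

View pics/w3.png

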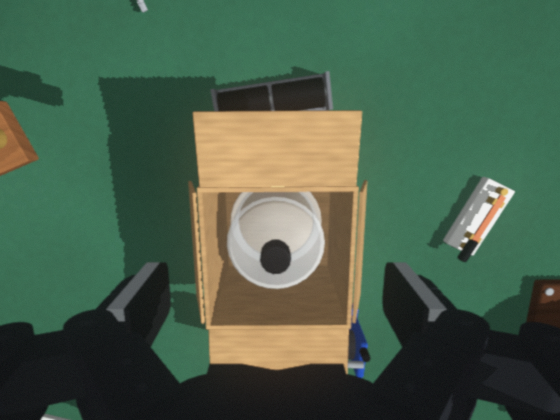

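View pics/t3.png

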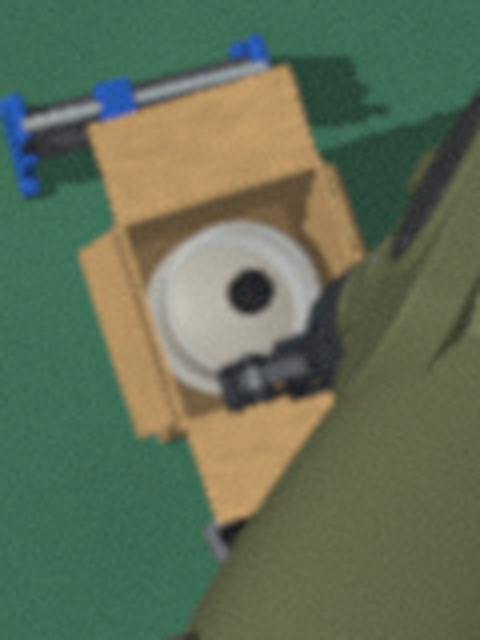

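```bash
python3 - <<'E'
from fit import *
res=[]
for n,cr in (("w2",(250,190,300,250)),("w3",(250,225,300,290))):
    d=np.load(n+".npz"); c={k:d[k] for k in d}
    g=c["image"].max(2)[cr[1]:cr[3],cr[0]:cr[2]]; m=(g<75).astype(np.uint8)
    k,l,s,ce=cv2.connectedComponentsWithStats(m); i=1+np.argmax(s[1:,4]); 
    print(n,s[i],ce[i]+cr[:2]); res.append((c,(l==i),cr,s[i]))
a=np.linspace(0,2*np.pi,60)
def f(p):
    e=[]
    for c,m,cr,s in res:
        P=np.r_[np.c_[p[0]+.015*np.cos(a),p[1]+.015*np.sin(a),0*a+p[2]],np.c_[p[0]+.015*np.cos(a),p[1]+.015*np.sin(a),0*a+p[2]-.022]]
        u=proj(c,P); b=np.r_[u.min(0),u.max(0)]
        o=np.array([cr[0]+s[0],cr[1]+s[1],cr[0]+s[0]+s[2],cr[1]+s[1]+s[3]])-.0
        e.append((b-o))
    return np.concatenate(e)
r=least_squares(f,[.545,-.246,.134]); print(r.x,np.round(r.fun,1))
E
```

```text
w2 [ 14  17  21  24 418] [273.95933014 218.42583732]
w3 [ 11  15  29  33 774] [275.04521964 256.4625323 ]
[ 0.5581332  -0.24165119  0.1034036 ] [-1.2  0.   1.   2.6  0.  -1.7  0.1 -0.4]
```

```bash
python3 - <<'E'
from fit import *
cs=[]
for n,uv,cr in (("w2",(273.96,218.43),(260,200,290,240)),("w3",(275.05,256.46),(250,230,300,282))):
    d=np.load(n+".npz"); c={k:d[k] for k in d}; cs.append((c,uv)); print(n,atz(c,uv,.127),atz(c,uv,.112))
    save(c,n+"k.png",cr,8)
print(tri([ray(c,uv) for c,uv in cs]))
E
python3 -c "
import cv2,numpy as np
a=cv2.imread('pics/w2k.png');b=cv2.imread('pics/w3k.png');h=max(a.shape[0],b.shape[0])
p=lambda x:cv2.copyMakeBorder(x,0,h-x.shape[0],0,5,0)
cv2.imwrite('pics/kk.png',np.hstack([p(a),p(b)]))"
```

```text
w2 [ 0.54617266 -0.24577462  0.127     ] [ 0.55049009 -0.24454328  0.112     ]
w3 [ 0.54581749 -0.24578713  0.127     ] [ 0.55185338 -0.24404887  0.112     ]
(array([ 0.54698933, -0.2454957 ,  0.12411903]), [np.float64(4.42495098462809e-05), np.float64(4.424950984626804e-05)])
```

View pics/kk.png

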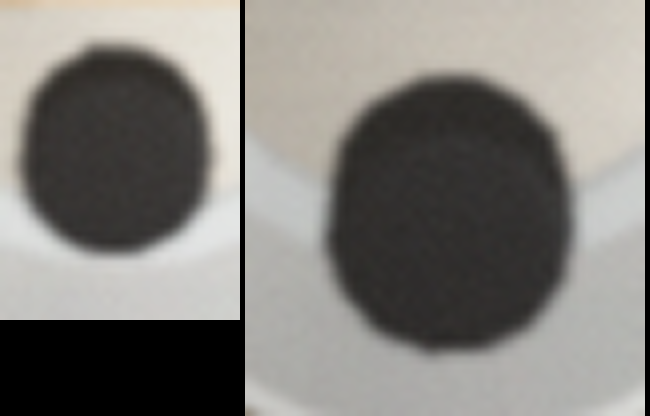

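Call:
{"method": "jog_arm", "body": {
  "moves": [
    {"travel":[0.035,0.01,0],"spin":0},
    {"travel":[0.064,0.018,0],"spin":0},
    {"travel":[0.064,0.018,-0.03],"spin":0},
    {"travel":[0.064,0.018,-0.07],"spin":0},
    {"travel":[0.064,0.018,-0.1],"spin":0},
    {"travel":[0.064,0.018,-0.13],"spin":0},
    {"travel":[0.064,0.018,-0.15],"spin":0},
    {"travel":[0.064,0.018,-0.15],"spin":0},
    {"travel":[0.064,0.018,-0.15],"spin":0}
  ],
  "gripper": 0.2
}}

```text
time_s: 10.0
position: [0.5496, -0.2438, 0.1486]
eef_rot: [-0.002, -0.147, 0.989, 0.001]
contact_force: [0.0, -0.4, 0.6]
gripper_width: 0.0513
```

```bash
python3 - <<'E'
from fit import *
c,st=wrist(); save(c,"w4.png")
print(st["position"],st["time_s"],st["gripper_width"],st["contact_force"])
E
```

```text
[ 0.5495571  -0.24379252  0.14860665] 10.0 0.05128926772397327 [ 0.01271879 -0.43207265  0.61306726]
```

View pics/w4.png

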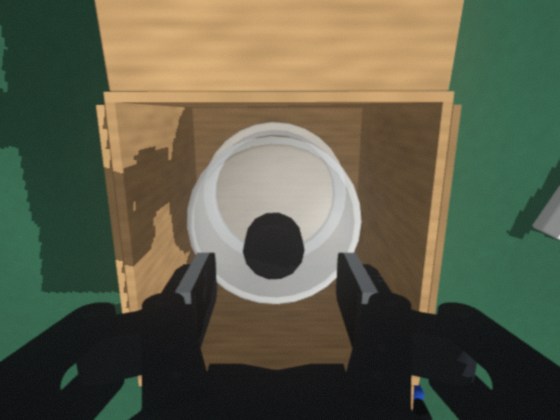

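Call:
{"method": "jog_arm", "body": {
  "moves": [
    {"travel":[-0.003,-0.001,-0.01],"spin":0},
    {"travel":[-0.003,-0.001,-0.02],"spin":0},
    {"travel":[-0.003,-0.001,-0.03],"spin":0},
    {"travel":[-0.003,-0.001,-0.035],"spin":0},
    {"travel":[-0.003,-0.001,-0.038],"spin":0},
    {"travel":[-0.003,-0.001,-0.038],"spin":0},
    {"travel":[-0.003,-0.001,-0.038],"spin":0}
  ]
}}

```text
time_s: 10.63
position: [0.5469, -0.2459, 0.1123]
eef_rot: [-0.0, -0.146, 0.989, 0.0]
contact_force: [0.7, -0.1, -0.6]
gripper_width: 0.0513
```

Call:
{"method": "jog_arm", "body": {
  "moves": [
    {"travel":[0,0,-0.003],"spin":0},
    {"travel":[0,0,-0.003],"spin":0},
    {"travel":[0,0,-0.003],"spin":0},
    {"travel":[0,0,-0.003],"spin":0},
    {"travel":[0,0,-0.003],"spin":0},
    {"travel":[0,0,-0.003],"spin":0}
  ],
  "gripper": -1,
  "squeeze": 35
}}

```text
time_s: 11.13
position: [0.5471, -0.2459, 0.1094]
eef_rot: [0.0, -0.147, 0.989, -0.0]
contact_force: [0.2, 0.3, -1.4]
gripper_width: 0.0288
```

```bash
python3 - <<'E'
from fit import *
c,st=wrist(); save(c,"w5.png")
print(st["position"],st["time_s"],st["gripper_width"],st["contact_force"])
E
```

```text
[ 0.54714295 -0.24591455  0.10944923] 11.1333 0.028810565384194967 [ 0.22491133  0.29042777 -1.40576071]
```

View pics/w5.png

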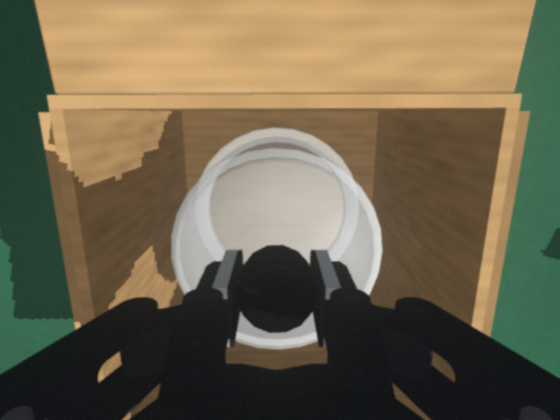

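Call:
{"method": "jog_arm", "body": {
  "moves": [
    {"travel":[0,0,0.005],"spin":0},
    {"travel":[0,0,0.012],"spin":0},
    {"travel":[0,0,0.02],"spin":0},
    {"travel":[0,0,0.03],"spin":0},
    {"travel":[0,0,0.042],"spin":0},
    {"travel":[0,0,0.057],"spin":0},
    {"travel":[0,0,0.075],"spin":0},
    {"travel":[0,0,0.095],"spin":0},
    {"travel":[0,0,0.115],"spin":0},
    {"travel":[0,0,0.135],"spin":0},
    {"travel":[0,0,0.155],"spin":0},
    {"travel":[0,0,0.175],"spin":0},
    {"travel":[0,0,0.195],"spin":0},
    {"travel":[0,0,0.21],"spin":0},
    {"travel":[0,0,0.22],"spin":0},
    {"travel":[0,0,0.22],"spin":0},
    {"travel":[0,0,0.22],"spin":0}
  ]
}}

```text
time_s: 12.6
position: [0.5471, -0.2459, 0.3297]
eef_rot: [0.0, -0.146, 0.989, -0.0]
contact_force: [0.7, -0.1, -3.7]
gripper_width: 0.0289
```

```bash
python3 - <<'E'
from fit import *
s=cams.read_camera("scene"); save(s,"s5.png",(120,60,420,320),2.4)
st=manip.sense(); print(st["position"],st["time_s"],st["gripper_width"],st["contact_force"])
E
```

```text
[ 0.54666839 -0.24573583  0.32871418] 12.65 0.0287484603759178 [ 0.58302318 -0.03895185 -4.41698204]
```

View pics/s5.png

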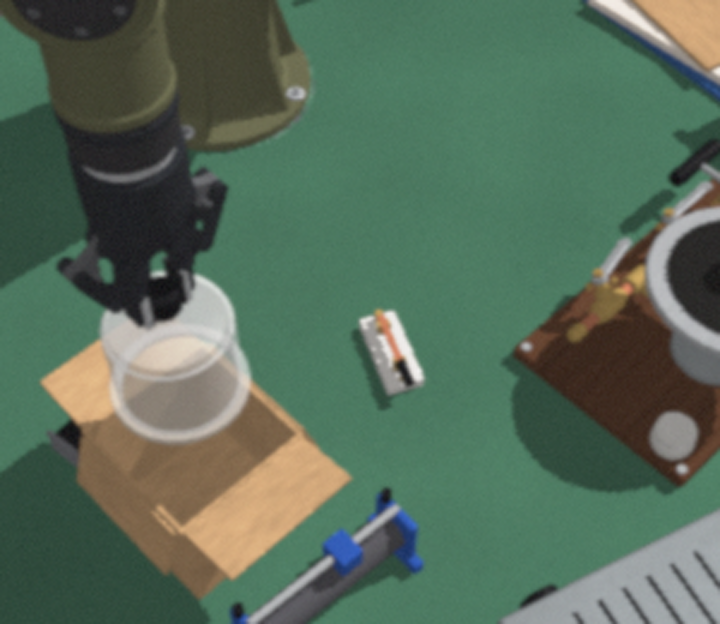

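Call:
{"method": "jog_arm", "body": {
  "moves": [
    {"travel":[0.001,0.01,0],"spin":0},
    {"travel":[0.004,0.028,0],"spin":0},
    {"travel":[0.008,0.053,0],"spin":0},
    {"travel":[0.012,0.083,0],"spin":0},
    {"travel":[0.017,0.115,0],"spin":0},
    {"travel":[0.022,0.15,0],"spin":0},
    {"travel":[0.027,0.185,0],"spin":0},
    {"travel":[0.032,0.22,0],"spin":0},
    {"travel":[0.037,0.255,0],"spin":0},
    {"travel":[0.042,0.29,0],"spin":0},
    {"travel":[0.047,0.325,0],"spin":0},
    {"travel":[0.052,0.36,0],"spin":0},
    {"travel":[0.057,0.395,0],"spin":0},
    {"travel":[0.062,0.43,0],"spin":0},
    {"travel":[0.067,0.463,0],"spin":0},
    {"travel":[0.072,0.493,0],"spin":0},
    {"travel":[0.076,0.518,0],"spin":0},
    {"travel":[0.079,0.536,0],"spin":0},
    {"travel":[0.08,0.546,0],"spin":0},
    {"travel":[0.08,0.548,0],"spin":0}
  ]
}}

```text
time_s: 14.32
position: [0.626, 0.3043, 0.3275]
eef_rot: [-0.001, -0.148, 0.989, -0.0]
contact_force: [-0.6, 0.1, -3.0]
gripper_width: 0.0287
```

Call:
{"method": "jog_arm", "body": {
  "moves": [
    {"travel":[0,0,0],"spin":0},
    {"travel":[0,0,0],"spin":0},
    {"travel":[0,0,0],"spin":0}
  ]
}}

```text
time_s: 14.57
position: [0.6269, 0.3008, 0.3295]
eef_rot: [-0.0, -0.146, 0.989, -0.0]
contact_force: [-0.1, 1.0, -2.5]
gripper_width: 0.0288
```

```bash
python3 - <<'E'
from fit import *
s=cams.read_camera("scene"); save(s,"s6.png",(320,60,500,270),2.8)
c,st=wrist(); save(c,"w6.png"); np.savez("w6.npz",K=c["K"],pose=c["pose"],image=c["image"])
t=cams.read_camera("top"); save(t,"t6.png",(70,120,240,280),3.5)
print(st["position"],st["time_s"],st["gripper_width"],st["contact_force"])
E
```

```text
[0.62697575 0.3007712  0.32966716] 14.6167 0.02901369447576256 [ 0.54060467 -0.49647951 -3.4078018 ]
```

View pics/s6.png

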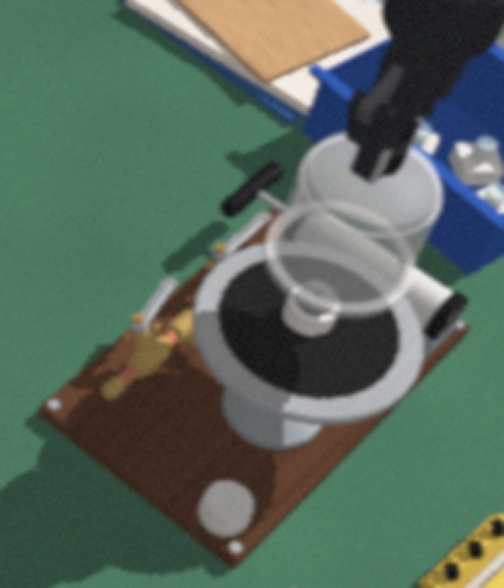

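View pics/w6.png

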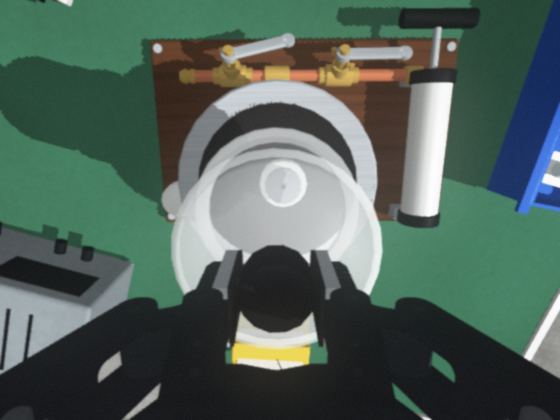

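View pics/t6.png

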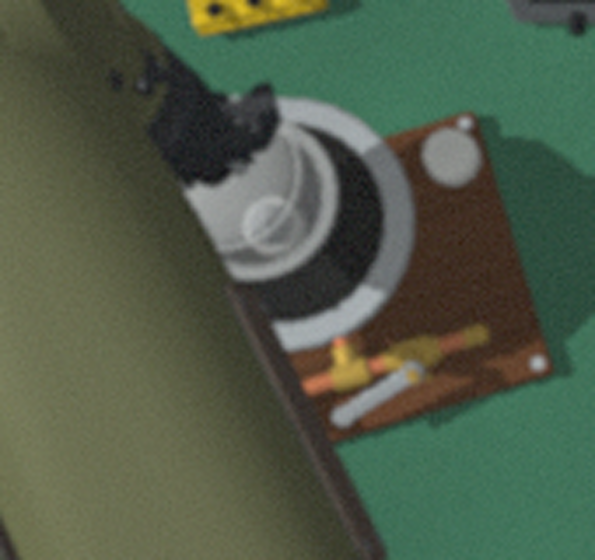

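```bash
python3 - <<'E'
from fit import *
d=np.load("w6.npz"); c={k:d[k] for k in d}
print("buzz",atz(c,(283,184),.173))
a=np.linspace(0,2*np.pi,400)
p0=np.load("pump_w.npy")
obs=[([-55,-150,18],(152,40)),([-55,215,18],(463,38)),]
def f(p):
    e=[proj(c,place(p,P))[0]-u for P,u in obs]
    u=proj(c,place(p,np.c_[95+95*np.cos(a),95*np.sin(a),0*a+140]))
    e.append(np.array([u[:,0].min()-178.5,u[:,0].max()-377,(u[:,1].min()-80)]))
    return np.concatenate(e)
r=least_squares(f,p0); print(r.x,np.round(r.fun,1),place(r.x,[95,0,143]),place(p0,[95,0,143]))
im=c["image"][:,:,::-1].copy()
for pp in (r.x,):
  for rr,z in((95,140),(75,143)): cv2.polylines(im,[proj(c,place(pp,np.c_[95+rr*np.cos(a),rr*np.sin(a),0*a+z])).astype(np.int32)],True,(0,0,255),1)
J=np.array([.627,.3008])
for rr,z in((.058,.225),(.015,.333)):
  cv2.polylines(im,[proj(c,np.c_[J[0]+rr*np.cos(a),J[1]+rr*np.sin(a),0*a+z]).astype(np.int32)],True,(0,255,0),1)
cv2.imwrite("pics/w6o.png",im)
E
```

```text
buzz [0.61772438 0.3046044  0.173     ]
[0.53579793 0.27639624 0.29390349] [-2.  -0.6 -0.8  1.2 -0.1  2.4 -0.2] [[0.62672437 0.30391684 0.143     ]] [[0.6266189  0.30354631 0.143     ]]
```

View pics/w6o.png

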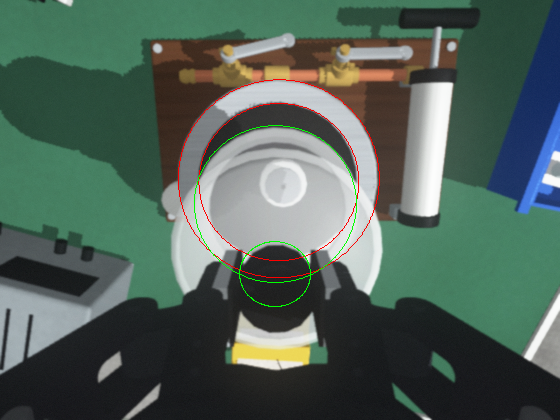

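Call:
{"method": "jog_arm", "body": {
  "moves": [
    {"travel":[0,0.002,-0.01],"spin":0},
    {"travel":[0,0.002,-0.022],"spin":0},
    {"travel":[0,0.002,-0.035],"spin":0},
    {"travel":[0,0.002,-0.048],"spin":0},
    {"travel":[0,0.002,-0.058],"spin":0},
    {"travel":[0,0.002,-0.066],"spin":0},
    {"travel":[0,0.002,-0.072],"spin":0},
    {"travel":[0,0.002,-0.075],"spin":0},
    {"travel":[0,0.002,-0.076],"spin":0},
    {"travel":[0,0.002,-0.076],"spin":0},
    {"travel":[0,0.002,-0.076],"spin":0}
  ]
}}

```text
time_s: 15.63
position: [0.6272, 0.3043, 0.254]
eef_rot: [0.001, -0.147, 0.989, 0.0]
contact_force: [-0.8, 0.4, -3.9]
gripper_width: 0.0288
```

Call:
{"method": "jog_arm", "body": {
  "moves": [
    {"travel":[0,0,-0.001],"spin":0},
    {"travel":[0,0,-0.002],"spin":0},
    {"travel":[0,0,-0.003],"spin":0},
    {"travel":[0,0,-0.003],"spin":0}
  ]
}}

```text
time_s: 15.97
position: [0.6269, 0.3041, 0.2501]
eef_rot: [-0.0, -0.147, 0.989, -0.0]
contact_force: [-0.1, 0.0, -3.8]
gripper_width: 0.0289
```

Call:
{"method": "jog_arm", "body": {
  "moves": [
    {"travel":[0,0,-0.0005],"spin":0},
    {"travel":[0,0,-0.001],"spin":0},
    {"travel":[0,0,-0.0015],"spin":0},
    {"travel":[0,0,-0.0015],"spin":0},
    {"travel":[0,0,-0.0015],"spin":0}
  ]
}}

```text
time_s: 16.38
position: [0.6269, 0.3041, 0.2487]
eef_rot: [-0.0, -0.147, 0.989, -0.0]
contact_force: [0.0, 0.3, -3.1]
gripper_width: 0.0288
```

Call:
{"method": "jog_arm", "body": {
  "moves": [
    {"travel":[0,0,-0.0005],"spin":0},
    {"travel":[0,0,-0.001],"spin":0},
    {"travel":[0,0,-0.001],"spin":0},
    {"travel":[0,0,-0.001],"spin":0}
  ]
}}

```text
time_s: 16.72
position: [0.627, 0.3042, 0.2485]
eef_rot: [0.0, -0.147, 0.989, 0.0]
contact_force: [-1.4, -1.5, 1.4]
gripper_width: 0.029
```

```bash
python3 - <<'E'
from fit import *
s=cams.read_camera("scene"); save(s,"s7.png",(330,80,480,240),4)
st=manip.sense(); print(st["position"],st["time_s"],st["gripper_width"],st["contact_force"],st["wrist_torque"])
E
```

```text
[0.62694404 0.30421029 0.24844587] 16.7667 0.028830754636415688 [-1.37812862 -0.62847226  2.1476698 ] [-0.18150891  0.38066428  0.0449308 ]
```

View pics/s7.png

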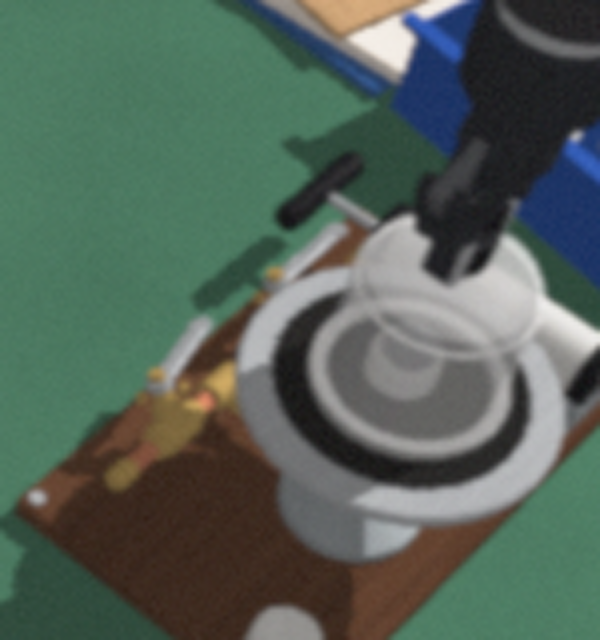

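Call:
{"method": "jog_arm", "body": {
  "moves": [
    {"travel":[0,0,0],"spin":0},
    {"travel":[0,0,0],"spin":0},
    {"travel":[0,0,0],"spin":0},
    {"travel":[0,0,0],"spin":0},
    {"travel":[0,0,0],"spin":0}
  ],
  "gripper": 0.2
}}

```text
time_s: 17.18
position: [0.627, 0.3042, 0.2477]
eef_rot: [0.0, -0.147, 0.989, 0.0]
contact_force: [-1.0, -0.3, -0.7]
gripper_width: 0.0514
```

Call:
{"method": "jog_arm", "body": {
  "moves": [
    {"travel":[0,0,0.01],"spin":0},
    {"travel":[0,0,0.03],"spin":0},
    {"travel":[0,0,0.06],"spin":0},
    {"travel":[-0.02,-0.005,0.09],"spin":0},
    {"travel":[-0.05,-0.015,0.1],"spin":0},
    {"travel":[-0.09,-0.027,0.1],"spin":0},
    {"travel":[-0.12,-0.036,0.1],"spin":0},
    {"travel":[-0.12,-0.036,0.1],"spin":0},
    {"travel":[-0.12,-0.036,0.1],"spin":0}
  ]
}}

```text
time_s: 17.93
position: [0.5058, 0.2678, 0.3495]
eef_rot: [0.001, -0.147, 0.989, 0.0]
contact_force: [-0.2, 0.1, 0.3]
gripper_width: 0.0511
```

```bash
python3 - <<'E'
from fit import *
s=cams.read_camera("scene"); save(s,"s8.png",(330,80,480,240),4)
c,st=wrist(); save(c,"w8.png"); np.savez("w8.npz",K=c["K"],pose=c["pose"],image=c["image"])
print(st["position"],st["time_s"],st["gripper_width"],st["contact_force"],st["wrist_torque"],st["joint_pos"])
E
```

```text
[0.50704969 0.2682892  0.3491672 ] 17.9833 0.051206086522791655 [0.88823858 0.37552822 0.04762283] [-0.05102175 -0.01072005  0.01400881] [ 4.86749612e-01  2.44057732e-01  1.25903061e-01  1.45037554e+00
 -1.38243286e-04  1.92362485e-01]
```

View pics/s8.png

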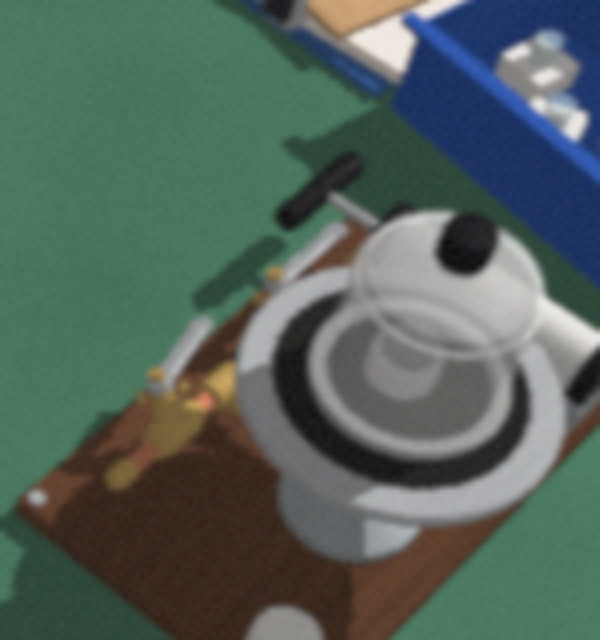

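View pics/w8.png

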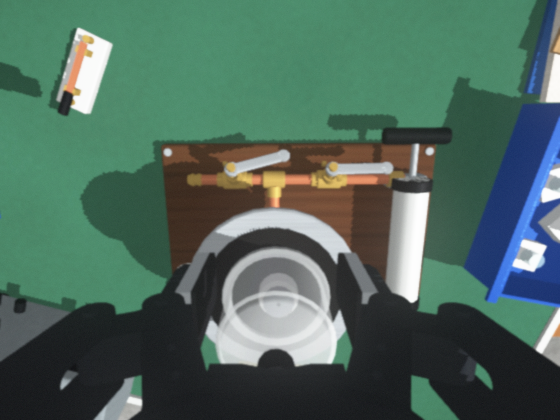

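```bash
cat > cock.py <<'E'
from fit import *
pp=np.array([.5362,.2755,.295])
def hull(q):
    return np.array([handle(q,r,u,z) for r in (0,71.5) for u in(-6.5,6.5) for z in(-2.5,2.5)])
def post(q,r,clear=0):
    h=handle(q,r); H=hull(q)[:,:2]
    dp=handle(q,1)[:2]-handle(q,0)[:2]; dp/=np.linalg.norm(dp)
    n=np.array([dp[1],-dp[0]]) # back side
    if n@(handle(q,r,-1)[:2]-h[:2])<0:n=-n
    edge=((H-h[:2])@n).max()
    ext=abs(n[0])*7.25+abs(n[1])*11
    return np.r_[h[:2]+n*(edge+ext+clear),h[2]]
def tcp(P,tip): return place(pp,[[P[0]-49.75,P[1],tip-13]])[0]
E
python3 - <<'E'
from cock import *
print("approach",tcp((-23,2),57))
for q,r in [(.28,50),(.4,50),(.6,50),(.8,50),(1.0,50),(1.2,50),(1.4,50),(1.571,50),(1.62,50)]:
    P=post(q,r); print(q,np.round(P,1),np.round(tcp(P,P[2]-9),4))
print(manip.sense()["position"])
E
```

```text
approach [0.46601116 0.25626228 0.044     ]
0.28 [-25.9   2.1  64.1] [0.4632 0.2555 0.0421]
0.4 [-30.4   2.1  61.3] [0.4589 0.2542 0.0393]
0.6 [-38.3   0.8  56.9] [0.4517 0.2507 0.0349]
0.8 [-46.4  -2.1  53.1] [0.4448 0.2456 0.0311]
1.0 [-54.5  -6.8  50. ] [0.4385 0.2387 0.028 ]
1.2 [-62.2 -13.7  47.7] [0.4331 0.2298 0.0257]
1.4 [-69.  -22.9  46.4] [0.4293 0.219  0.0244]
1.571 [-73.3 -32.5  46. ] [0.4279 0.2086 0.024 ]
1.62 [-74.3 -34.5  46. ] [0.4276 0.2064 0.024 ]
[0.50772299 0.2684793  0.34869388]
```

Call:
{"method": "jog_arm", "body": {
  "moves": [
    {"travel":[-0.02,-0.005,0],"spin":7},
    {"travel":[-0.04,-0.011,0],"spin":14},
    {"travel":[-0.04,-0.011,0],"spin":21},
    {"travel":[-0.04,-0.011,0],"spin":28},
    {"travel":[-0.04,-0.011,0],"spin":35},
    {"travel":[-0.04,-0.011,0],"spin":42},
    {"travel":[-0.04,-0.011,0],"spin":49},
    {"travel":[-0.04,-0.011,0],"spin":56},
    {"travel":[-0.04,-0.011,0],"spin":63},
    {"travel":[-0.04,-0.011,0],"spin":70},
    {"travel":[-0.04,-0.011,-0.03],"spin":77},
    {"travel":[-0.04,-0.011,-0.06],"spin":84},
    {"travel":[-0.04,-0.011,-0.1],"spin":90},
    {"travel":[-0.04,-0.011,-0.14],"spin":90},
    {"travel":[-0.04,-0.011,-0.18],"spin":90},
    {"travel":[-0.04,-0.011,-0.2],"spin":90},
    {"travel":[-0.04,-0.011,-0.2],"spin":90},
    {"travel":[-0.04,-0.011,-0.2],"spin":90}
  ],
  "gripper": 1
}}

```text
time_s: 19.53
position: [0.4673, 0.2571, 0.147]
eef_rot: [0.001, 0.803, -0.596, -0.001]
contact_force: [-0.2, 1.1, 0.8]
gripper_width: 0.0855
```

```bash
cat > ov.py <<'E'
from cock import *
import sys
def over(c,n,q,tcpz=None):
    im=cv2.resize(c["image"][:,:,::-1],None,fx=1.4,fy=1.4,interpolation=2)
    def pl(P,col): cv2.polylines(im,[(proj(c,P)*1.4).astype(np.int32)],True,col,1)
    pl(place(pp,[handle(q,0,-6.5),handle(q,71.5,-6.5),handle(q,71.5,6.5),handle(q,0,6.5)]),(0,0,255))
    a=np.linspace(0,6.28,60); pl(place(pp,np.c_[95+95*np.cos(a),95*np.sin(a),0*a+140]),(0,0,255))
    cv2.imwrite("pics/"+n,im)
E
python3 - <<'E'
from ov import *
c,st=wrist(); over(c,"w9.png",.28); save(c,"w9r.png")
print(st["position"],st["eef_rot"],st["time_s"],st["gripper_width"])
s=cams.read_camera("scene"); save(s,"s9.png",(310,70,480,240),4)
E
```

```text
[0.4672801  0.25710909 0.14698911] [ 1.12138454e-03  8.02961852e-01 -5.96029151e-01 -5.07420819e-04] 19.5333 0.08552359024917162
```

View pics/w9.png

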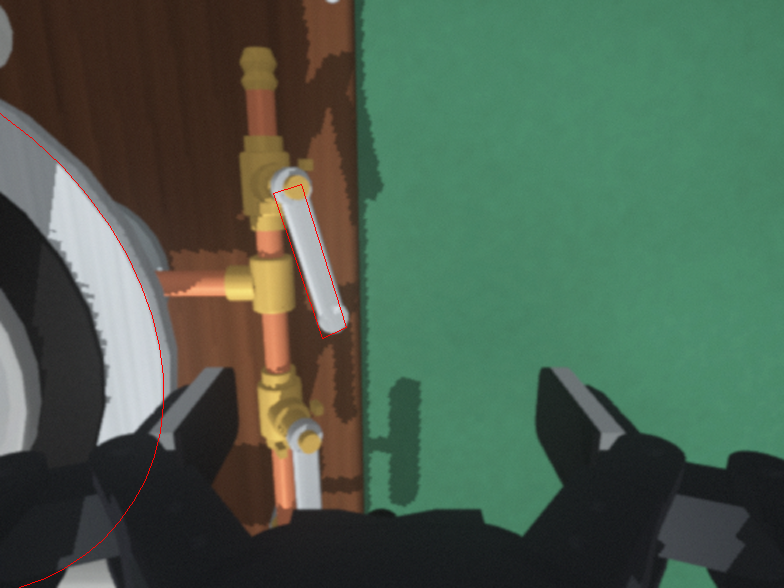

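View pics/s9.png

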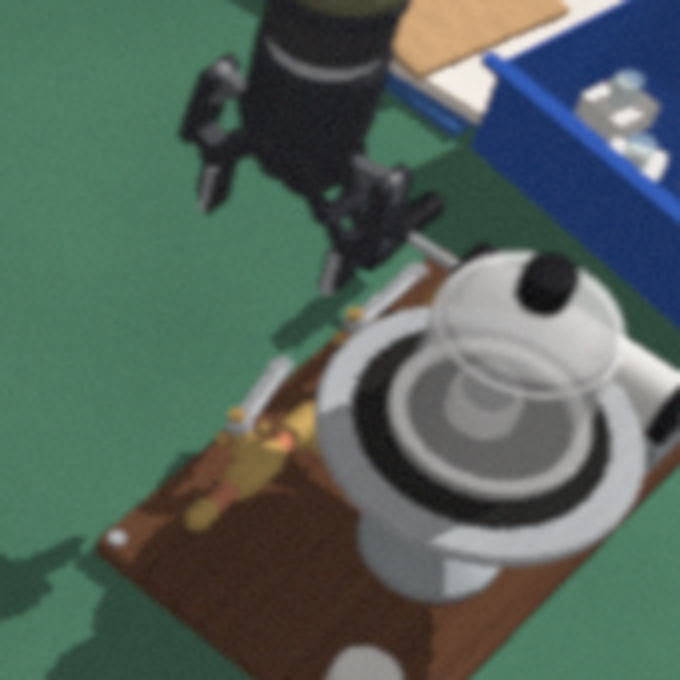

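```bash
cat > cock2.py <<'E'
from cock import *
def rect(C,al,y0,y1,hw):  # C tool centre plan; u=(cos al, sin al) toward rear finger
    u=np.array([np.cos(al),np.sin(al)]); v=np.array([-u[1],u[0]])
    return np.array([C+u*a+v*b for a,b in((y0,-hw),(y1,-hw),(y1,hw),(y0,hw))])
def samp(R):
    return np.concatenate([R[i]+(R[(i+1)%4]-R[i])*np.linspace(0,1,40)[:,None] for i in range(4)])
def clears(C,al,q):
    H=hull(q)[:,:2].astype(np.float32); H=cv2.convexHull(H)
    f=samp(rect(C,al,42.5,57,11)); k=samp(rect(C,al,57,78,14)); b=samp(rect(C,al,-42.5,42.5,42.5))
    dh=min(-cv2.pointPolygonTest(H,(float(p[0]),float(p[1])),True) for p in f)
    pl=lambda s:np.min(np.hypot(s[:,0]-95,s[:,1]))-95
    return round(dh,1),round(pl(f),1),round(pl(k),1),round(pl(b),1)
def contactC(q,r,al,clear=0.):
    # tool centre so that post touches back of handle at r, post centre line normal
    h=handle(q,r); H=hull(q)[:,:2]
    dp=handle(q,1)[:2]-handle(q,0)[:2]; dp/=np.linalg.norm(dp); n=np.array([dp[1],-dp[0]])
    edge=((H-h[:2])@n).max(); u=np.array([np.cos(al),np.sin(al)]); v=np.array([-u[1],u[0]])
    ext=abs(n@u)*7.25+abs(n@v)*11
    return h[:2]+n*(edge+ext+clear)-49.75*u, h[2]
def W(C,tip): return place(pp,[[C[0],C[1],tip-13]])[0]
E
python3 - <<'E'
from cock2 import *
for al in (0,20,40,50):
    for r in (45,55,60):
        C,z=contactC(.28,r,np.radians(al),4); print(al,r,np.round(C,1),clears(C,np.radians(al),.28), np.round(z,1))
E
```

```text
0 45 [-70.5  -1.8] (4.0, np.float64(13.5), np.float64(-7.5), np.float64(28.0)) 64.8
0 55 [-72.9   7.8] (4.0, np.float64(15.9), np.float64(-5.1), np.float64(30.4)) 63.4
0 60 [-74.1  12.6] (4.0, np.float64(17.1), np.float64(-3.9), np.float64(31.6)) 62.7
20 45 [-68.8 -19.1] (4.0, np.float64(12.0), np.float64(-9.1), np.float64(23.0)) 64.8
20 55 [-71.2  -9.5] (4.0, np.float64(13.9), np.float64(-6.8), np.float64(22.1)) 63.4
20 60 [-72.4  -4.7] (4.0, np.float64(15.2), np.float64(-5.2), np.float64(21.9)) 62.7
40 45 [-57.3 -33.4] (4.0, np.float64(6.7), np.float64(-11.2), np.float64(5.2)) 64.8
40 55 [-59.7 -23.7] (4.0, np.float64(9.1), np.float64(-7.6), np.float64(4.2)) 63.4
40 60 [-60.9 -18.9] (4.0, np.float64(10.6), np.float64(-5.5), np.float64(4.0)) 62.7
50 45 [-50.2 -39.2] (4.0, np.float64(5.2), np.float64(-9.9), np.float64(-3.1)) 64.8
50 55 [-52.6 -29.6] (4.0, np.float64(7.8), np.float64(-5.7), np.float64(-3.9)) 63.4
50 60 [-53.8 -24.8] (4.0, np.float64(9.4), np.float64(-3.3), np.float64(-3.9)) 62.7
```

```bash
python3 - <<'E'
from h import *
s=cams.read_camera("scene"); st=manip.sense(); q=st["eef_rot"]; R=Rotation.from_quat([q[1],q[2],q[3],q[0]]).as_matrix(); p=st["position"]
k=9; cr=(345,70,435,150)
im=cv2.resize(s["image"][:,:,::-1][cr[1]:cr[3],cr[0]:cr[2]],None,fx=k,fy=k,interpolation=2)
for sg,col in((1,(0,255,255)),(-1,(255,255,0))):
  for y in (57,67,77):
    P=np.array([[0,sg*y/1e3,z/1e3] for z in (-13,-50,-60,-70,-80,-100)])@R.T+p
    u=((proj(s,P)-[cr[0],cr[1]])*k).astype(int)
    for a in u: cv2.circle(im,tuple(int(v) for v in a),3,col,-1)
    cv2.polylines(im,[u.astype(np.int32)],False,col,1)
cv2.imwrite("pics/k9.png",im); print(st["time_s"])
E
```

```text
19.6833
```

View pics/k9.png

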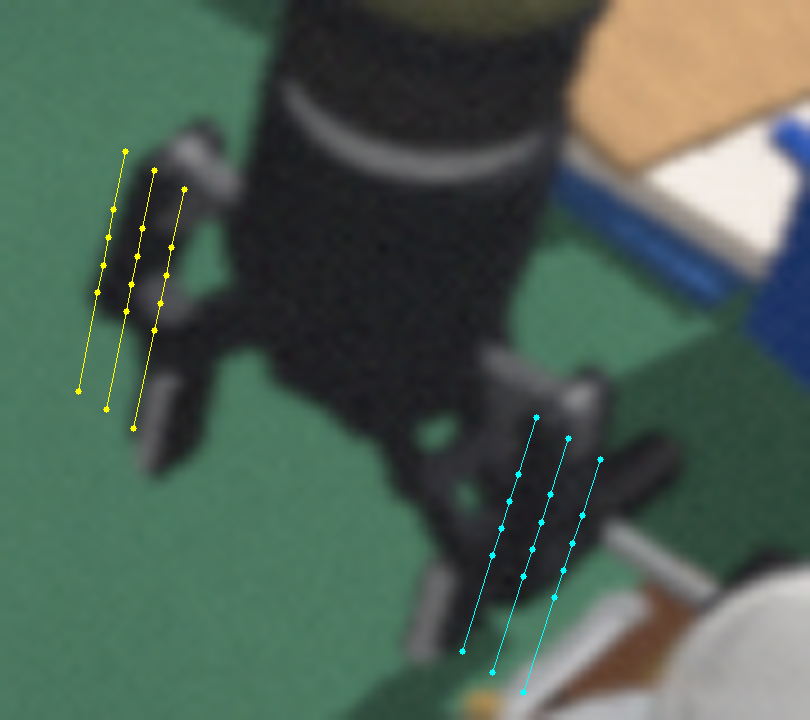

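```bash
python3 - <<'E'
from cock2 import *
best=[]
for al in range(-90,91,10):
    for r in (10,20,30,40,50,60,66,70):
        C,z=contactC(.28,r,np.radians(al),2); c=clears(C,np.radians(al),.28); best.append((min(c[1:]),al,r,c))
best.sort(key=lambda t:-t[0])
for b in best[:12]: print(b)
E
```

```text
(np.float64(1.1), -10, 70, (2.0, np.float64(22.1), np.float64(1.1), np.float64(36.6)))
(np.float64(1.1), 40, 70, (4.0, np.float64(16.0), np.float64(1.1), np.float64(6.5)))
(np.float64(0.9), 10, 70, (2.0, np.float64(21.9), np.float64(0.9), np.float64(32.0)))
(np.float64(0.8), 0, 70, (2.0, np.float64(22.0), np.float64(0.8), np.float64(36.0)))
(np.float64(0.4), 20, 70, (2.9, np.float64(20.2), np.float64(0.4), np.float64(24.1)))
(np.float64(-0.0), 30, 70, (3.8, np.float64(17.8), np.float64(-0.0), np.float64(15.0)))
(np.float64(-0.1), -70, 70, (2.5, np.float64(15.6), np.float64(4.0), np.float64(-0.1)))
(np.float64(-0.2), -60, 70, (2.6, np.float64(14.9), np.float64(-0.2), np.float64(6.0)))
(np.float64(-0.4), 0, 66, (2.0, np.float64(20.7), np.float64(-0.4), np.float64(35.0)))
(np.float64(-0.5), -10, 66, (2.0, np.float64(20.5), np.float64(-0.5), np.float64(35.0)))
(np.float64(-0.5), 10, 66, (2.0, np.float64(20.6), np.float64(-0.5), np.float64(31.7)))
(np.float64(-0.9), 40, 66, (2.3, np.float64(14.5), np.float64(-0.9), np.float64(6.2)))
```

```bash
python3 - <<'E'
from cock2 import *
for q in (.28,.34,.4,.45,.5,.55,.6,.65,.7):
    e=handle(q,50,-6.5,2.5); C=(e[0]-1-49.75,e[1]); print(q,np.round(e,1),np.round(W(C,e[2]),4),clears(np.array(C),0,q)[1:])
print(manip.sense()["position"])
E
```

```text
0.28 [-37.8  -0.2  69.4] [0.4515 0.2496 0.0564] (np.float64(31.6), np.float64(10.6), np.float64(46.1))
0.34 [-40.4  -0.7  67.9] [0.4492 0.2483 0.0549] (np.float64(34.1), np.float64(13.1), np.float64(48.6))
0.4 [-42.9  -1.4  66.4] [0.447  0.2469 0.0534] (np.float64(36.7), np.float64(15.7), np.float64(51.2))
0.45 [-45.   -2.2  65.2] [0.4452 0.2456 0.0522] (np.float64(38.8), np.float64(17.8), np.float64(53.3))
0.5 [-47.1  -3.   64. ] [0.4435 0.2442 0.051 ] (np.float64(40.8), np.float64(19.8), np.float64(55.3))
0.55 [-49.1  -4.   62.9] [0.4418 0.2427 0.0499] (np.float64(42.8), np.float64(21.8), np.float64(57.3))
0.6 [-51.1  -5.1  61.7] [0.4403 0.2411 0.0487] (np.float64(44.8), np.float64(23.8), np.float64(59.3))
0.65 [-53.   -6.3  60.6] [0.4388 0.2394 0.0476] (np.float64(46.7), np.float64(25.7), np.float64(61.2))
0.7 [-54.8  -7.6  59.5] [0.4374 0.2376 0.0465] (np.float64(48.6), np.float64(27.6), np.float64(63.1))
[0.46898539 0.25817442 0.14994793]
```

Call:
{"method": "jog_arm", "body": {
  "moves": [
    {"travel":[-0.0175,-0.0085,-0.01],"spin":0},
    {"travel":[-0.0175,-0.0085,-0.04],"spin":0},
    {"travel":[-0.0175,-0.0085,-0.065],"spin":0},
    {"travel":[-0.0175,-0.0085,-0.08],"spin":0},
    {"travel":[-0.0175,-0.0085,-0.086],"spin":0},
    {"travel":[-0.0175,-0.0085,-0.086],"spin":0},
    {"travel":[-0.0175,-0.0085,-0.086],"spin":0}
  ]
}}

```text
time_s: 20.27
position: [0.4507, 0.2493, 0.0633]
eef_rot: [-0.001, 0.803, -0.596, 0.0]
contact_force: [-0.2, -0.6, 0.3]
gripper_width: 0.0853
```

```bash
python3 - <<'E'
from ov import *
c,st=wrist(); over(c,"w10.png",.28)
print(st["position"],st["eef_rot"],st["time_s"],st["contact_force"])
E
```

```text
[0.45067865 0.24933142 0.06330514] [-1.01464664e-03  8.03066474e-01 -5.95888417e-01  4.50383839e-04] 20.2667 [-0.15662311 -0.5705446   0.32549719]
```

View pics/w10.png

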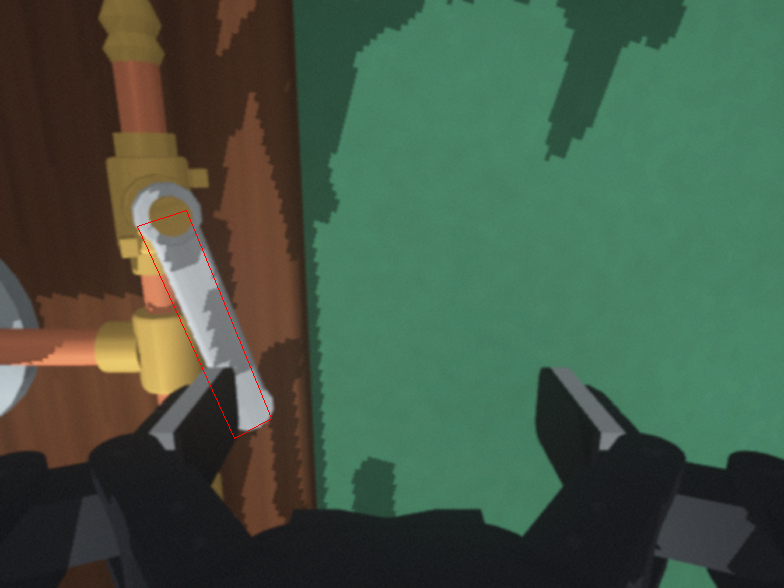

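Call:
{"method": "jog_arm", "body": {
  "moves": [
    {"travel":[-0.002,-0.001,-0.003],"spin":0},
    {"travel":[-0.002,-0.001,-0.006],"spin":0},
    {"travel":[-0.002,-0.001,-0.008],"spin":0},
    {"travel":[-0.002,-0.001,-0.008],"spin":0}
  ]
}}

```text
time_s: 20.65
position: [0.4472, 0.2475, 0.0536]
eef_rot: [0.0, 0.803, -0.596, -0.0]
contact_force: [-0.1, 0.1, 0.1]
gripper_width: 0.0853
```

Call:
{"method": "jog_arm", "body": {
  "moves": [
    {"travel":[0,0,-0.001],"spin":0},
    {"travel":[0,0,-0.002],"spin":0},
    {"travel":[0,0,-0.003],"spin":0},
    {"travel":[0,0,-0.003],"spin":0}
  ]
}}

```text
time_s: 20.98
position: [0.4474, 0.2475, 0.052]
eef_rot: [-0.0, 0.803, -0.596, 0.0]
contact_force: [-5.6, -3.0, 14.9]
gripper_width: 0.0851
```

```bash
python3 - <<'E'
from ov import *
c,st=wrist(); over(c,"w11.png",.28)
print(st["position"],st["time_s"],st["contact_force"])
s=cams.read_camera("scene"); save(s,"s11.png",(330,90,430,200),6)
E
```

```text
[0.4474048  0.24751509 0.05198402] 20.9833 [-5.64299605 -2.96620147 14.91450821]
```

View pics/w11.png

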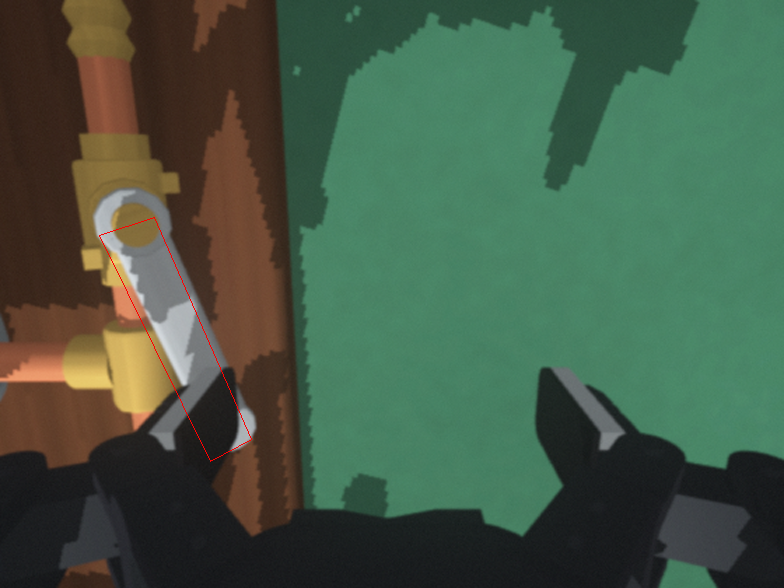

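View pics/s11.png

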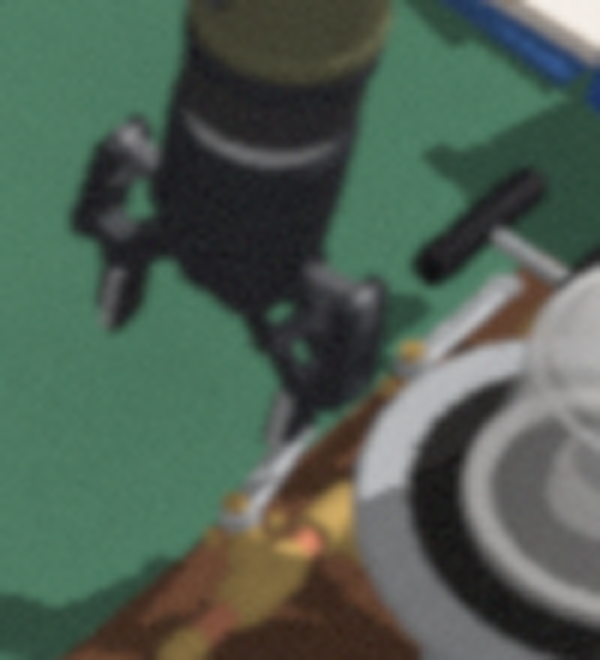

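Call:
{"method": "jog_arm", "body": {
  "moves": [
    {"travel":[-0.0011,-0.0007,-0.0008],"spin":0},
    {"travel":[-0.0023,-0.0014,-0.0015],"spin":0},
    {"travel":[-0.0034,-0.002,-0.0023],"spin":0},
    {"travel":[-0.0045,-0.0027,-0.003],"spin":0},
    {"travel":[-0.0062,-0.004,-0.0042],"spin":0},
    {"travel":[-0.008,-0.0054,-0.0054],"spin":0},
    {"travel":[-0.008,-0.0054,-0.0054],"spin":0}
  ]
}}

```text
time_s: 21.67
position: [0.4399, 0.2422, 0.0469]
eef_rot: [-0.001, 0.803, -0.596, 0.001]
contact_force: [-4.2, -4.0, 14.4]
gripper_width: 0.0855
```

```bash
python3 - <<'E'
from ov import *
c,st=wrist(); over(c,"w12.png",.5)
print(st["position"],st["time_s"],st["contact_force"])
E
```

```text
[0.43992594 0.24215808 0.04685791] 21.6667 [-4.23599957 -3.9920536  14.4192953 ]
```

View pics/w12.png

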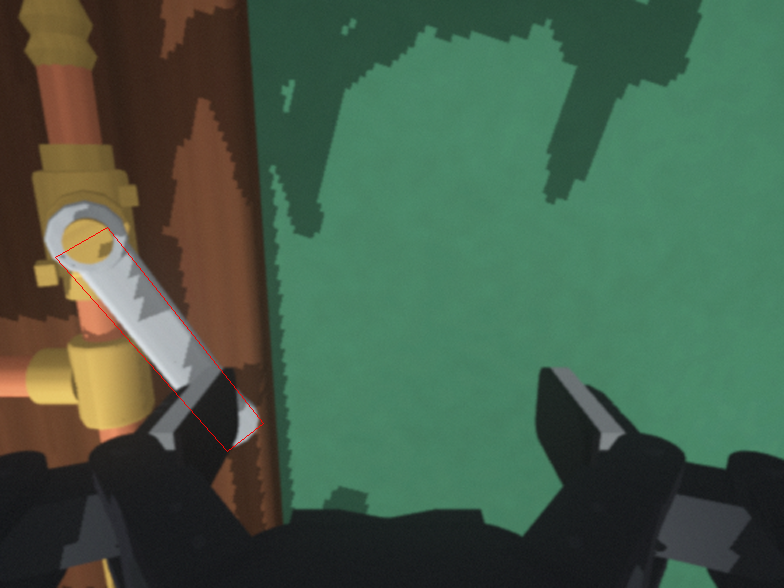

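Call:
{"method": "jog_arm", "body": {
  "moves": [
    {"travel":[-0.0015,-0.0016,-0.0011],"spin":0},
    {"travel":[-0.003,-0.0033,-0.0022],"spin":0},
    {"travel":[-0.0046,-0.005,-0.0034],"spin":0},
    {"travel":[-0.0061,-0.0067,-0.0045],"spin":0},
    {"travel":[-0.0073,-0.0087,-0.0055],"spin":0},
    {"travel":[-0.0085,-0.0107,-0.0065],"spin":0},
    {"travel":[-0.0097,-0.0126,-0.0075],"spin":0},
    {"travel":[-0.0108,-0.0146,-0.0084],"spin":0},
    {"travel":[-0.0108,-0.0146,-0.0084],"spin":0}
  ]
}}

```text
time_s: 22.47
position: [0.4291, 0.2278, 0.0384]
eef_rot: [-0.001, 0.803, -0.596, 0.0]
contact_force: [-4.8, -2.3, 13.9]
gripper_width: 0.0855
```

```bash
python3 - <<'E'
from ov import *
c,st=wrist(); over(c,"w13.png",.9)
print(st["position"],st["time_s"],st["contact_force"])
E
```

```text
[0.42906356 0.22779365 0.0383649 ] 22.4667 [-4.81043137 -2.26372961 13.87844344]
```

View pics/w13.png

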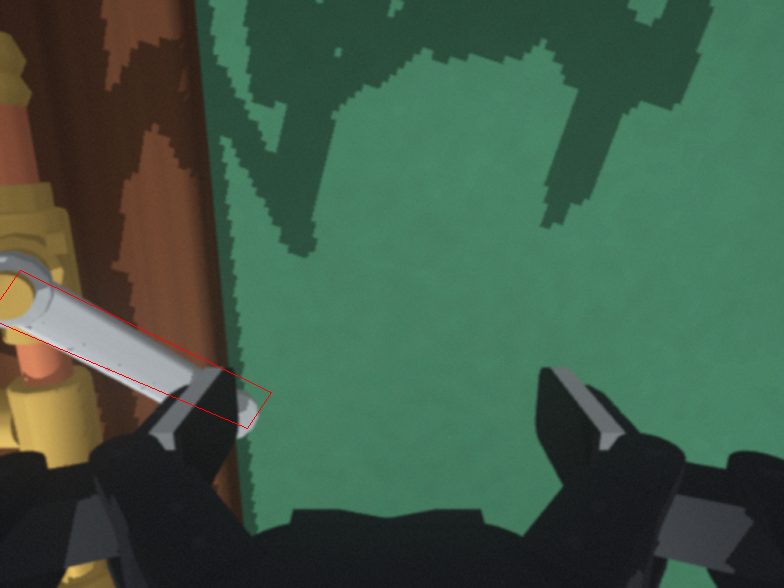

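Call:
{"method": "jog_arm", "body": {
  "moves": [
    {"travel":[0,0,0.012],"spin":0},
    {"travel":[0,0,0.028],"spin":0},
    {"travel":[0.009,0.011,0.03],"spin":0},
    {"travel":[0.0185,0.0225,0.03],"spin":0},
    {"travel":[0.0185,0.0225,0.03],"spin":0},
    {"travel":[0.0185,0.0225,0.018],"spin":0},
    {"travel":[0.0185,0.0225,0.006],"spin":0},
    {"travel":[0.0185,0.0225,-0.003],"spin":0},
    {"travel":[0.0185,0.0225,-0.007],"spin":0},
    {"travel":[0.0185,0.0225,-0.007],"spin":0},
    {"travel":[0.0185,0.0225,-0.007],"spin":0}
  ]
}}

```text
time_s: 23.43
position: [0.4468, 0.2499, 0.0299]
eef_rot: [0.0, 0.803, -0.596, -0.0]
contact_force: [-0.8, 1.1, -0.4]
gripper_width: 0.0856
```

```bash
python3 - <<'E'
from ov import *
c,st=wrist(); over(c,"w14.png",.85)
print(st["position"],st["time_s"],st["contact_force"])
E
```

```text
[0.44680582 0.24988025 0.0298865 ] 23.4333 [-0.83687689  1.0513387  -0.36686572]
```

View pics/w14.png

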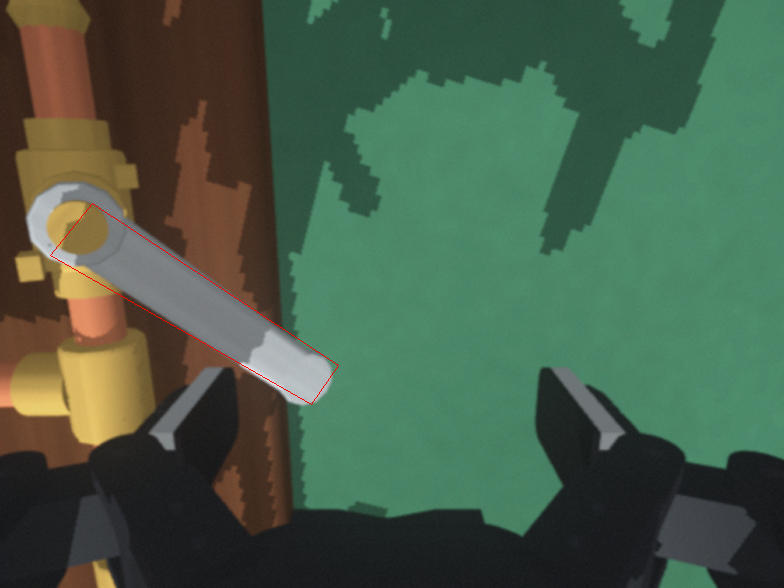

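Call:
{"method": "jog_arm", "body": {
  "moves": [
    {"travel":[-0.003,-0.004,-0.001],"spin":0},
    {"travel":[-0.006,-0.008,-0.0015],"spin":0},
    {"travel":[-0.0085,-0.0112,-0.002],"spin":0},
    {"travel":[-0.0105,-0.014,-0.003],"spin":0},
    {"travel":[-0.0125,-0.017,-0.0035],"spin":0},
    {"travel":[-0.014,-0.02,-0.004],"spin":0},
    {"travel":[-0.0153,-0.0235,-0.0045],"spin":0},
    {"travel":[-0.0165,-0.027,-0.005],"spin":0},
    {"travel":[-0.0175,-0.031,-0.0055],"spin":0},
    {"travel":[-0.018,-0.0345,-0.006],"spin":0},
    {"travel":[-0.0185,-0.038,-0.006],"spin":0},
    {"travel":[-0.0185,-0.038,-0.006],"spin":0}
  ]
}}

```text
time_s: 24.48
position: [0.4281, 0.2112, 0.0238]
eef_rot: [0.001, 0.803, -0.596, -0.0]
contact_force: [0.3, 0.3, -0.2]
gripper_width: 0.0852
```

```bash
python3 - <<'E'
from ov import *
c,st=wrist(); over(c,"w15.png",1.5)
print(st["position"],st["time_s"],st["contact_force"])
E
```

```text
[0.42805324 0.21119255 0.02379558] 24.4833 [ 0.34902734  0.33871222 -0.15810328]
```

View pics/w15.png

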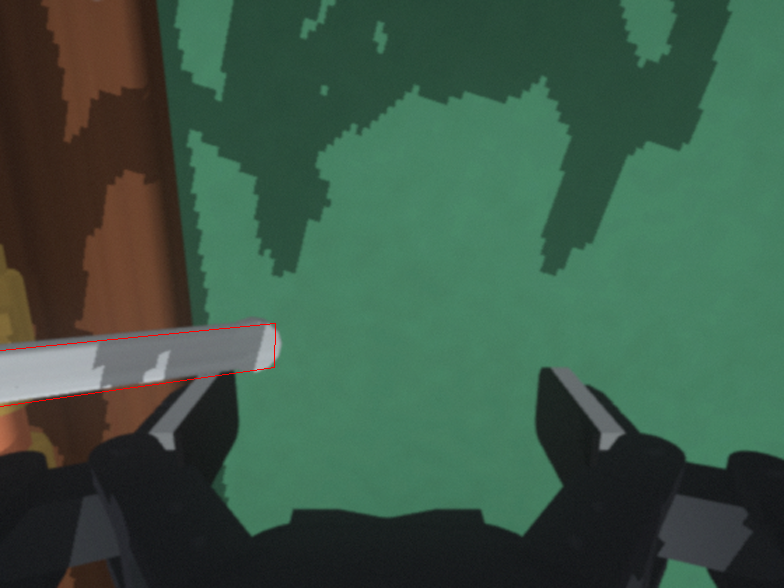

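Call:
{"method": "jog_arm", "body": {
  "moves": [
    {"travel":[0,-0.001,0],"spin":0},
    {"travel":[0,-0.002,0],"spin":0},
    {"travel":[0,-0.003,0],"spin":0},
    {"travel":[0,-0.004,0],"spin":0},
    {"travel":[0,-0.004,0],"spin":0}
  ]
}}

```text
time_s: 24.95
position: [0.4284, 0.208, 0.0239]
eef_rot: [0.0, 0.803, -0.596, -0.0]
contact_force: [-0.7, 1.4, -0.9]
gripper_width: 0.0855
```

Call:
{"method": "jog_arm", "body": {
  "moves": [
    {"travel":[0.0003,-0.001,0],"spin":0},
    {"travel":[0.0006,-0.002,0],"spin":0},
    {"travel":[0.0009,-0.003,0],"spin":0},
    {"travel":[0.0009,-0.003,0],"spin":0}
  ]
}}

```text
time_s: 25.28
position: [0.4288, 0.2066, 0.024]
eef_rot: [-0.001, 0.803, -0.595, -0.002]
contact_force: [-3.2, 7.7, -1.5]
gripper_width: 0.0851
```

Call:
{"method": "jog_arm", "body": {
  "moves": [
    {"travel":[0.0003,-0.001,0],"spin":0},
    {"travel":[0.0006,-0.002,0],"spin":0},
    {"travel":[0.0006,-0.002,0],"spin":0}
  ]
}}

```text
time_s: 25.53
position: [0.4288, 0.2063, 0.024]
eef_rot: [-0.002, 0.804, -0.595, -0.003]
contact_force: [-5.5, 12.4, -2.2]
gripper_width: 0.0854
```

```bash
python3 - <<'E'
from ov import *
c,st=wrist(); over(c,"w16.png",1.571)
print(st["position"],st["time_s"],st["contact_force"])
E
```

```text
[0.42880656 0.20629106 0.0239678 ] 25.5333 [-5.52839794 12.44877872 -2.18352019]
```

View pics/w16.png

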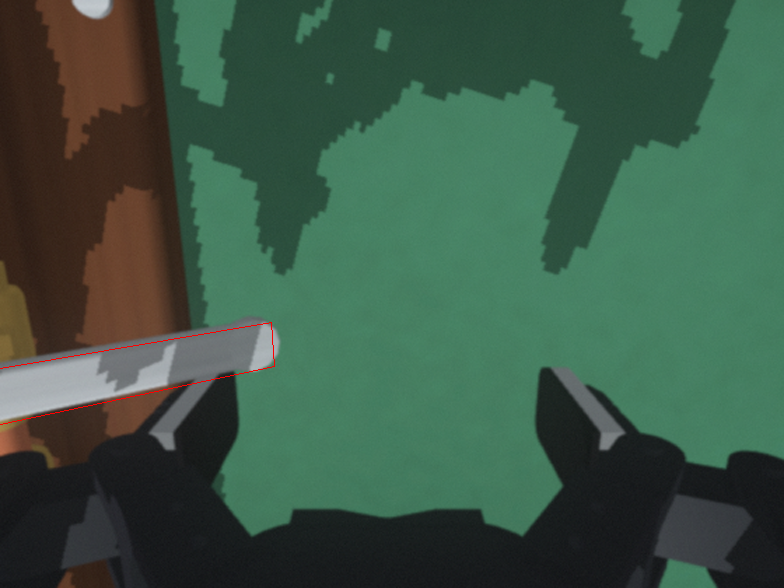

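Call:
{"method": "jog_arm", "body": {
  "moves": [
    {"travel":[-0.001,0.004,0],"spin":0},
    {"travel":[-0.003,0.01,0],"spin":0},
    {"travel":[-0.003,0.01,0],"spin":0},
    {"travel":[-0.003,0.01,0.03],"spin":0},
    {"travel":[-0.003,0.01,0.07],"spin":0},
    {"travel":[-0.003,0.01,0.11],"spin":0},
    {"travel":[-0.003,0.01,0.15],"spin":0},
    {"travel":[-0.003,-0.02,0.19],"spin":0},
    {"travel":[-0.003,-0.06,0.23],"spin":0},
    {"travel":[-0.003,-0.1,0.25],"spin":0},
    {"travel":[-0.003,-0.14,0.25],"spin":0},
    {"travel":[-0.003,-0.18,0.25],"spin":0},
    {"travel":[-0.003,-0.22,0.25],"spin":0},
    {"travel":[-0.003,-0.22,0.25],"spin":0},
    {"travel":[-0.003,-0.22,0.25],"spin":0}
  ]
}}

```text
time_s: 26.83
position: [0.4269, -0.0207, 0.2744]
eef_rot: [0.001, 0.801, -0.598, 0.001]
contact_force: [0.4, -0.6, 0.4]
gripper_width: 0.0856
```

```bash
python3 - <<'E'
from ov import *
st=manip.sense(); print(st["position"],st["time_s"],st["contact_force"])
t=cams.read_camera("top"); save(t,"t17.png",(65,130,425,300),2.2); save(t,"t17z.png",(70,135,240,280),4.5)
s=cams.read_camera("scene"); save(s,"s17.png",(120,80,510,360),2)
E
```

```text
[ 0.42693224 -0.02070408  0.27442333] 26.8333 [ 0.37636831 -0.59267654  0.40032423]
```

View pics/t17.png

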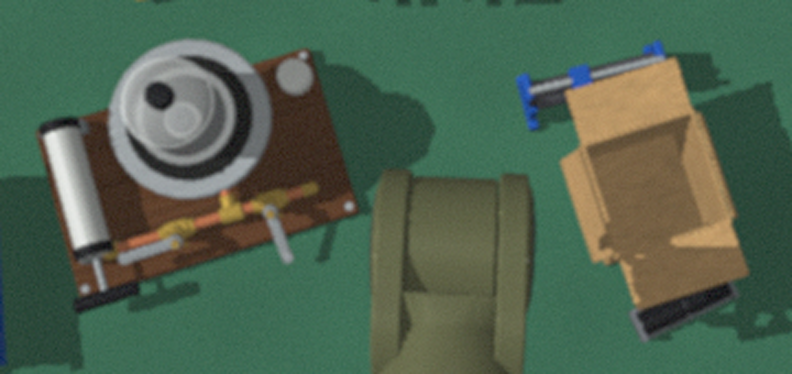

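View pics/t17z.png

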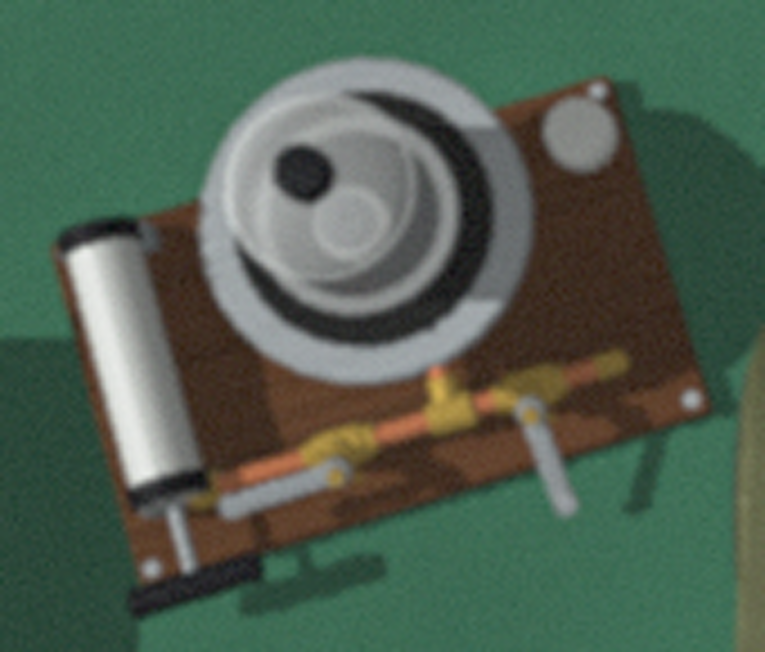

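View pics/s17.png

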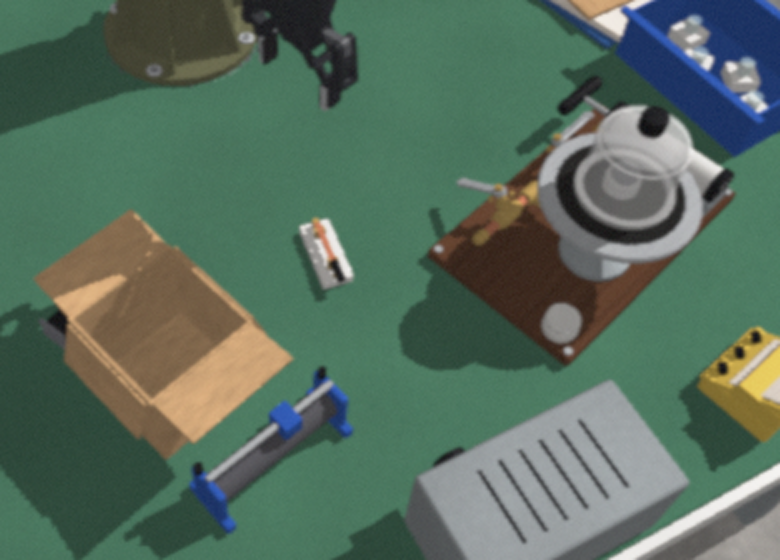

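```bash
python3 - <<'E'
from bench import manip
print(manip.finish_job())
E
```

```text
the job is handed in; nothing more can be done
None
```

The job is handed in at about 27 s of the 67 s allowed.

- **Flaps:** both are folded out nearly flat, past upright, as the later camera pictures show.
- **Jar:** I lifted it by the knob and lowered it in small steps until the weight came off the gripper, then released it. The last pictures show its whole rim on the rubber pad with the buzzer upright inside.
- **Air-inlet cock:** it is shut against its stop. The last push gave about 13 N for 0.3 mm of movement, and the wrist view matches 1.57 rad. The tool could not be tilted and the gripper's linkage would not clear the plate behind the handle. So I first dragged the handle from on top with a fingertip, pressing with about 15 N, then hooked a finger behind it for the rest.
- **Left alone:** the pump-line cock is still open. The tin, rheostat, cell holder and knife switch show no visible shift in the last pictures, and the arm is clear of everything. I judged these by eye and did not measure them.

My first fit of the pump set from the fixed cameras was about 5 mm off from the wrist-camera fit. I used the wrist fit for placing the jar and for the cock. No check failed.

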